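# Fit a lamp head on a cranked desk arm and slide it home round the bend

## Task

Fit the lamp head (the cream LED puck under the orange drilled block) onto the stand's bent steel arm: thread it over the arm's free end, ease it along and round the bend without letting it bind, and bring it right up against the rubber stop by the post, leaving it hanging there lens down. It is a close fit in the bend, so feel your way and never force it or lean on the stand: the bore and the polished arm mark if they are pressed together with more than about 10 N. Leave everything else on the desk where it is.

Things in the scene. Friction and masses are not known exactly. Their poses are not given: they have to be found in the camera images.
- lamp: lamp head, about 140 g, 56 mm tall, starting upright on its lens on the desk. From below: cream LED puck, 46 mm across, 20 mm high; thin neck; from z = 25 to 56 mm an orange plastic block, 28 mm long (x), 24 mm wide (y): grip there. A plain bore of 12 mm runs through the block along x; a thin black rib on top marks its line. Nothing to tighten. Origin: centre of the lens face, underneath; z up
- lamp_bore (a point): middle of the lamp head's bore: 42 mm above the lamp's origin, 14 mm below the top of the block, 14 mm from either mouth (both ends are alike); its x axis is the bore's axis
- stand: the arm stand, fixed to the desk: dark cast base 144 mm across, post, black clamp head 36 mm across with its top 167 mm up, and from it a rigid level steel rod, 10 mm thick, centre line 150 mm above the desk. In the stand's frame the rod runs along -y (inner leg), bends in the level plane by 65 degrees towards -x, then runs straight (outer leg) to its free end. Origin: post axis at desk height
- rod_tip (a point): end of the rod's centre line at the free end (the round nose reaches 5 mm further); its x axis points along the outer leg towards the bend, z up. From here: 75 mm straight outer leg, a bend of 65 degrees on a centre-line radius of 55 mm, 78 mm straight inner leg to stop_face. The block is a close fit in the bend: about 0.1 mm of play either side there, 1 mm on the straights
- stop_face (a point): centre of the face of the soft black rubber stop (22 mm across) at the clamp head, on the rod's centre line, 30 mm from the post's axis; this point stays put, the rubber gives about 1 mm per 2 N, 4 mm at most, and springs back slowly. y points into the post (axes as the stand). With the block just touching the stop, lamp_bore lies 14 mm before this point
- figurine: painted figurine of a woman with yellow headscarf on a round wooden plinth, 147 mm tall, plinth 84 mm across; origin under the plinth. Bystander.
- magnifier: round magnifying lens in a black rim (68 mm across, 8 mm high) with a steel stem and a black drilled block, lying flat, 135 mm long overall; origin under the lens, its x axis towards the block. Bystander: it will be fitted later, by somebody else.
- palette: cream paint box, 90 x 200 x 18 mm (x, y, z), with coloured pans; origin under its centre. Bystander.
- brush: fine paint brush with a wooden handle, 175 mm long, lying on the mat; origin near its middle. Bystander.
- steel_dish: small steel bowl, 80 mm across, 25 mm high; origin under its centre. Bystander.
- varnish: amber glass bottle with a black cap, 32 mm across, 65 mm tall; origin under its centre. Bystander.
- paint_pot: small red jar with a white cap, 40 mm across, 40 mm tall; origin under its centre. Bystander.
Not all that is in view belongs to the job. Leave any green or yellow look-alike of the lamp alone.

How it is judged:
By the outcome, as a careful person would: the job done as asked, in the order asked, and still so for the second after the job is handed in, with the robot touching nothing.
It also fails if it takes over 72 s, if anything falls off the work surface, if the arm or the gripper's body presses on something with over 40 N, if the wrist force passes 120 N, or if a joint passes its speed limit or range.

## Robot

A 7-joint arm with a two-finger parallel gripper is mounted at the origin on the work surface. World frame = base frame: x ahead of the robot, y to its left, z up, the work surface at z = 0. Lengths are in m, angles in rad, forces in N, time in s.
With the tool pointing down it reaches from about 0.35 to 0.9 m from the base axis. Payload 8.1 kg.
Tool frame: the origin (TCP) lies midway between the tips of the shut fingers; the grasp point (between the pads) lies 19 mm behind it; z points along the fingers, y is the line along which they close (so a half turn about z gives the same grasp; the last joint's range is limited). The gripper opens to 92 mm and grips with 3 to 60 N. Pads are 19 mm wide; open, the fingers measure 130 mm over their backs; the gripper's body (75 mm by 190 mm) begins 47 mm behind the grasp point.
Start: joints at [-1.305, 0.434, 0.025, 1.573, -0.012, 1.134, -0.075], TCP at [0.225, 0.583, 0.227] pointing down, gripper open.
Joint ranges: [-2.62, 2.62], [-0.44, 2.09], [-1.27, 1.32], [0.08, 2.57], [-1.32, 4.46], [0.12, 2], [-2.74, 2.74]. Speed limits (rad/s): [2.22, 2.22, 3.01, 3.01, 3.14, 3.14, 3.14].

## Interface

Orientations are given as a rotation vector (axis times angle).
In Python, from cell import arm gives the robot as it stands.
- The arm moves only by the tool carry_out, never from a script. Its arguments are lists of equal length, an entry for each row: "claw": the finger opening in cm, from 0 to 9.18; "delta_pos": the shift along the tool's x, y, z in cm, a list of three; "angular": the turn, a rotation vector about the tool's x, y, z in rad, a list of three. In form: {"claw": [claw, ...], "delta_pos": [[dx, dy, dz], ...], "angular": [[ax, ay, az], ...]}. A call has 1 to 20 rows; each row shifts and turns the commanded pose from where the row before left it, along the tool's axes as they then stand; what a row does not reach is not made up. A row lasts 1/10 s, in which the tool goes at most 50 mm and 8.59 degrees, less where a joint would pass 70% of its speed; a pose out of reach is approached as far as the arm can. A call with a gripper value outside its range is refused whole. The fingers move at their own pace and stop on an object; "force" is the grip in N (left out, the last holds). Time passes only in rows, so rows that do not move let the fingers close. It gives the time, the measured TCP pose, the force, the opening and the grip force at its end, in the units of the state.
- arm.observe(): the state, without advancing time (a new reading comes with each control period).
- arm.get_image(name): name is "scene" or "top" or "wrist"; returns a dict with "frame" (384x512x3 uint8, red, green, blue), "mtx" (3x3 intrinsics, pixels), "T" (4x4, takes a point from camera to world coordinates). Camera axes: x right, y down, z forward; pixel columns grow to the right and rows downward; lengths in m; the calibration is good to about 2 mm. The wrist camera is an equidistant fisheye: a pixel r from the principal point sees the ray r / f radians off the axis. A picture is of the moment at which its call begins. There is no depth.
- arm.sign_off(): hands the job in; it is judged then, once.
Trained networks look in a picture, given as the dict that the camera call returned (one of the last four; its "shot" number tells which), for a name from the list of things; names that differ only in an ending like _2 or _b are one class to them, and where a whole thing is asked for, a point or a joint stands for the part that bears it (a point fixed in the world has none). Each returns a list of dicts, best first, with "conf" (0 to 1); they miss things now and then, are a little off and sometimes report something else, mostly with a low value. They report only what shows in the picture. A call takes as long as a camera call. They do not tell look-alikes from the thing itself.
- arm.look_for(label, picture): "centre" ([column, row] as shares, 0 to 1, of the picture: columns of its width, rows of its height, amid what is visible of it).
- arm.trace(label, picture): "region" (384x512 bool, what is visible of it) and "centre" ([column, row] as shares, 0 to 1, of the picture: columns of its width, rows of its height, amid what is visible of it).
- arm.place_of(label, picture): "centre" ([column, row] as shares, 0 to 1, of the picture: columns of its width, rows of its height: a listed point, or the origin of a listed thing).
The state is a dict: "clock": time; "joints": joint angles; "dq": joint speeds; "joint_efforts": joint torques, N m; "position": TCP position; "ee_rot": TCP orientation; "force": force on the tool from outside, world axes, zero at the start; "ft_torque": the same for the moment, N m; "width": opening from 0.0 (shut) to 1.0 (fully open); "gripper_force": force on a finger pad.
Only numpy, scipy, OpenCV 4.12 (cv2) and the standard library are available. Lean on these libraries where they do the work, as an engineer would, in place of code of your own. Each camera call takes 0.05 s, during which the arm holds its last target. There are 200 camera calls.

## Working session

There is one attempt and no reset: what is moved stays moved. The work goes in short steps, Python scripts to look and compute and a tool call to move; the robot and the scene stay as the last step left them, time stands still between calls to the robot, and variables do not carry over. Pictures are saved under pics/ and viewed, at most 11 in all, crops included, and the job is handed in when it is done.

Besides the shell and the picture viewer there is one more tool, called as name(argument=value, ...), one argument or row to a line, values as JSON. carry_out: Moves the arm, as the interface text tells. Its arguments: {"type":"object","properties":{"claw":{"type":"array","items":{"type":"number"}},"delta_pos":{"type":"array","items":{"type":"array","items":{"type":"number"}}},"angular":{"type":"array","items":{"type":"array","items":{"type":"number"}}},"force":{"type":"number"}},"required":["claw","delta_pos","angular"]}

```bash
mkdir -p pics
cat > h.py <<'E'
import numpy as np, cv2
from scipy.spatial.transform import Rotation as R
from cell import arm
def save(n,p): cv2.imwrite('pics/'+n,cv2.cvtColor(p,cv2.COLOR_RGB2BGR))
def ray(im,c,fish=False):
    # c in shares -> origin, unit dir in world
    K=np.array(im['mtx']);T=np.array(im['T'])
    u,v=c[0]*512,c[1]*384
    x,y=(u-K[0,2])/K[0,0],(v-K[1,2])/K[1,1]
    if fish:
        r=np.hypot(x,y); s=np.sin(r)/max(r,1e-9); d=np.array([x*s,y*s,np.cos(r)])
    else: d=np.array([x,y,1.])
    d=T[:3,:3]@d
    return T[:3,3],d/np.linalg.norm(d)
def tri(rs):
    A=np.zeros((3,3));b=np.zeros(3)
    for o,d in rs:
        P=np.eye(3)-np.outer(d,d);A+=P;b+=P@o
    p=np.linalg.solve(A,b)
    return p,[np.linalg.norm((np.eye(3)-np.outer(d,d))@(p-o)) for o,d in rs]
def atz(r,z): o,d=r; return o+d*(z-o[2])/d[2]
E
cat > a.py <<'E'
from h import *
ims={n:arm.get_image(n) for n in('scene','top','wrist')}
for n,im in ims.items():
    save(n+'0.png',im['frame'])
    print(n,np.round(im['T'][:3,3],3).tolist(),np.round(im['mtx'],1).tolist())
    for l in['lamp','lamp_bore','rod_tip','stop_face','stand']:
        for q in arm.place_of(l,im)[:4]:
            c=q['centre'];print(n,l,round(q['conf'],2),np.round(np.array(c)*[512,384],1),
              np.round(atz(ray(im,c,n=='wrist'),{'lamp':0,'stand':0,'lamp_bore':.042}.get(l,.15)),4))
print(arm.observe())
E
python3 a.py; python3 -c "
import cv2,numpy as np
a=[cv2.imread(f'pics/{n}0.png') for n in('scene','top')]
cv2.imwrite('pics/both.png',np.vstack(a)[:, :])
"
```

```text
scene [1.273, 0.773, 0.811] [[483.4, 0.0, 248.4], [0.0, 483.4, 190.5], [0.0, 0.0, 1.0]]
scene lamp 0.7 [233.3 166.2] [ 0.3775 -0.2789  0.    ]
scene lamp 0.7 [230.  183.8] [ 0.4562 -0.2044  0.    ]
scene lamp 0.45 [193.9 168.7] [ 0.483  -0.3546  0.    ]
scene lamp_bore 0.72 [231.9 173.1] [ 0.4545 -0.1959  0.042 ]
scene lamp_bore 0.68 [192.9 156.3] [ 0.4784 -0.3614  0.042 ]
scene lamp_bore 0.6 [233.1 154.7] [ 0.3758 -0.2806  0.042 ]
scene lamp_bore 0.57 [212.4 164.7] [ 0.4662 -0.2763  0.042 ]
scene rod_tip 0.66 [241.4 166.2] [ 0.527  -0.0696  0.15  ]
scene stop_face 0.61 [247.5 201.3] [0.6274 0.0643 0.15  ]
scene stand 0.81 [250.5 258. ] [0.6453 0.0943 0.    ]
scene stand 0.65 [338.4 223.2] [0.3684 0.1532 0.    ]
top [0.36, -0.01, 1.128] [[374.8, 0.0, 256.1], [0.0, 374.8, 194.8], [0.0, 0.0, 1.0]]
top lamp 0.8 [368.3 219.5] [ 0.4802 -0.3483  0.    ]
top lamp 0.67 [314.  225.3] [ 0.4604 -0.1842  0.    ]
top lamp 0.66 [345.5 254.4] [ 0.3751 -0.2767  0.    ]
top lamp_bore 0.73 [374.4 220.4] [ 0.4733 -0.3533  0.042 ]
top lamp_bore 0.64 [352.9 249.2] [ 0.3895 -0.2885  0.042 ]
top lamp_bore 
[... 634 characters left out ...]
5  0.042 ]
{'clock': 0.9, 'joints': array([-1.30459986,  0.43446295,  0.02498224,  1.57318424, -0.01159661,
        1.13403023, -0.07511413]), 'dq': array([-0.00137766, -0.00020748, -0.00078623,  0.0016269 ,  0.00053296,
       -0.00059907, -0.00074835]), 'joint_efforts': array([ 4.94923388e-04, -6.67670703e+01,  9.84146297e-01, -3.14816272e+01,
       -6.06200681e-02,  3.24560772e-02,  3.45762271e-05]), 'position': array([0.22532873, 0.58298093, 0.22677077]), 'ee_rot': array([5.76149893e-01, 3.08829629e+00, 9.28556721e-05]), 'force': array([-0.3106294 , -1.11801188,  0.32079026]), 'ft_torque': array([ 0.00058644,  0.02631248, -0.0060619 ]), 'gripper_force': 0.0, 'width': 1.0016406382205476}
```

View pics/scene0.png

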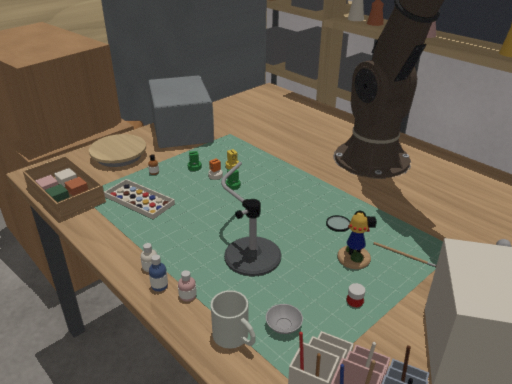

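View pics/top0.png

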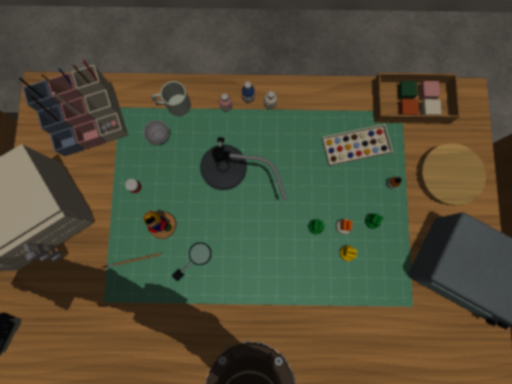

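In the scene view, four candidates show: orange block on cream puck at (215,168), green at (194,160), green at (233,180), and yellow at (232,158). The same four appear in the top view at (344,226), (373,221), (316,227) and (349,254). Only the one at (215,168) / (344,226) is orange on cream as described, so I take that one. I'll confirm it in an enlarged crop.

```bash
cat >> h.py <<'E'
def pose():
    s=arm.observe(); return np.array(s['position']),R.from_rotvec(s['ee_rot']),s
def down(h): # tool pointing down, x heading h (rad)
    x=np.array([np.cos(h),np.sin(h),0]);z=np.array([0,0,-1.]);return R.from_matrix(np.c_[x,np.cross(z,x),z])
def plan(p,Rt):
    p0,R0,s=pose()
    rv=(R0.inv()*Rt).as_rotvec(); d=Rt.inv().apply(np.array(p)-p0)*100
    print('rot',np.round(rv,4),'deg',np.round(np.degrees(rv),1),'then move cm',np.round(d,3))
E
python3 - <<'E'
from h import *
p0,R0,s=pose()
im=arm.get_image('wrist');T=im['T']
print('cam in tool',np.round(R0.inv().apply(T[:3,3]-p0),4),np.round(R0.inv().apply(T[:3,:3].T).T,3).tolist())
m=R0.as_matrix();print('xhead',np.degrees(np.arctan2(m[1,0],m[0,0])))
plan([0.47,-0.20,0.30],down(np.radians(60)))
im=arm.get_image('scene');c=cv2.resize(im['frame'][135:215,175:275],None,fx=7,fy=7,interpolation=cv2.INTER_CUBIC);save('crop.png',c)
E
```

```text
cam in tool [ 0.0829  0.0007 -0.1575] [[-0.0, -0.952, -0.307], [1.0, 0.0, -0.0], [0.0, -0.307, 0.952]]
xhead 158.86486039212693
rot [ 0.     -0.      1.7255] deg [ 0.  -0.  98.9] then move cm [-55.575  60.338  -7.325]
```

View pics/crop.png

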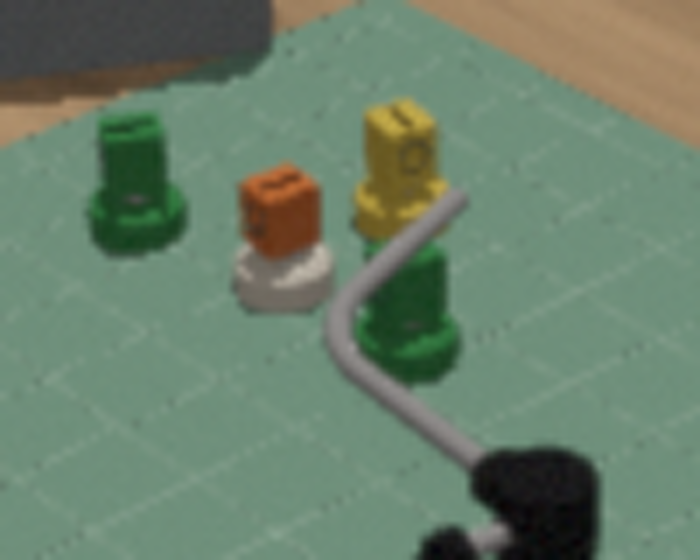

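Confirmed: the crop shows the orange block on the cream puck at crop (280,240), which is scene (215,169). The others are all green or all yellow. I'll move over it to measure with the wrist camera.

carry_out(
  claw=[9, 9, 9, 9, 9, 9, 9, 9, 9, 9, 9, 9],
  delta_pos=[
    [0, 0, -0.6],
    [0, 0, -0.6],
    [0, 0, -0.6],
    [0, 0, -0.6],
    [0, 0, -0.6],
    [0, 0, -0.6],
    [0, 0, -0.6],
    [0, 0, -0.6],
    [0, 0, -0.6],
    [0, 0, -0.6],
    [0, 0, -0.6],
    [0, 0, -0.6],
  ],
  angular=[
    [0, 0, 0.1438],
    [0, 0, 0.1438],
    [0, 0, 0.1438],
    [0, 0, 0.1438],
    [0, 0, 0.1438],
    [0, 0, 0.1438],
    [0, 0, 0.1438],
    [0, 0, 0.1438],
    [0, 0, 0.1438],
    [0, 0, 0.1438],
    [0, 0, 0.1438],
    [0, 0, 0.1438],
  ],
)

```text
clock: 2.2
position: [0.2253, 0.583, 0.299]
ee_rot: [-2.725, -1.563, -0.0]
force: [-0.0, -0.2, -0.3]
width: 0.98
gripper_force: 0.0
```

carry_out(
  claw=[9, 9, 9, 9, 9, 9, 9, 9, 9, 9, 9, 9, 9, 9, 9, 9, 9, 9, 9, 9],
  delta_pos=[
    [-2.78, 3.02, 0],
    [-2.78, 3.02, 0],
    [-2.78, 3.02, 0],
    [-2.78, 3.02, 0],
    [-2.78, 3.02, 0],
    [-2.78, 3.02, 0],
    [-2.78, 3.02, 0],
    [-2.78, 3.02, 0],
    [-2.78, 3.02, 0],
    [-2.78, 3.02, 0],
    [-2.78, 3.02, 0],
    [-2.78, 3.02, 0],
    [-2.78, 3.02, 0],
    [-2.78, 3.02, 0],
    [-2.78, 3.02, 0],
    [-2.78, 3.02, 0],
    [-2.78, 3.02, 0],
    [-2.78, 3.02, 0],
    [-2.78, 3.02, 0],
    [-2.78, 3.02, 0],
  ],
  angular=[
    [0, 0, 0],
    [0, 0, 0],
    [0, 0, 0],
    [0, 0, 0],
    [0, 0, 0],
    [0, 0, 0],
    [0, 0, 0],
    [0, 0, 0],
    [0, 0, 0],
    [0, 0, 0],
    [0, 0, 0],
    [0, 0, 0],
    [0, 0, 0],
    [0, 0, 0],
    [0, 0, 0],
    [0, 0, 0],
    [0, 0, 0],
    [0, 0, 0],
    [0, 0, 0],
    [0, 0, 0],
  ],
)

```text
clock: 4.2
position: [0.4711, -0.2017, 0.2985]
ee_rot: [2.719, 1.573, 0.0]
force: [0.6, 0.6, 1.0]
width: 0.976
gripper_force: 0.0
```

```bash
cat > b.py <<'E'
from h import *
import sys
im=arm.get_image('wrist');n=sys.argv[1]
save(n+'.png',cv2.resize(im['frame'],(768,576),interpolation=cv2.INTER_CUBIC));np.savez('pics/'+n,**{k:im[k] for k in('frame','mtx','T')})
for l in['lamp','lamp_bore','rod_tip','stop_face']:
    for q in arm.place_of(l,im)[:4]:
        c=q['centre'];o,d=ray(im,c,True);print(l,round(q['conf'],2),np.round(np.array(c)*[512,384],1),np.round(atz((o,d),{'lamp':0,'lamp_bore':.042}.get(l,.15)),4))
print(pose()[0])
E
python3 b.py w1
```

```text
lamp 0.72 [303.7 232.8] [ 0.4738 -0.3641  0.    ]
lamp 0.61 [237.8 216.8] [ 0.3916 -0.2818  0.    ]
lamp 0.6 [273.2 193.7] [ 0.4623 -0.2756  0.    ]
lamp_bore 0.81 [230.7 232. ] [ 0.38   -0.2842  0.042 ]
lamp_bore 0.77 [274.3 200.5] [ 0.4633 -0.2722  0.042 ]
lamp_bore 0.73 [244.2 154.2] [ 0.46   -0.1901  0.042 ]
lamp_bore 0.64 [306.7 240.5] [ 0.4756 -0.3571  0.042 ]
rod_tip 0.89 [242.   60.2] [ 0.5212 -0.0885  0.15  ]
[ 0.47006467 -0.20035206  0.29849832]
```

View pics/w1.png

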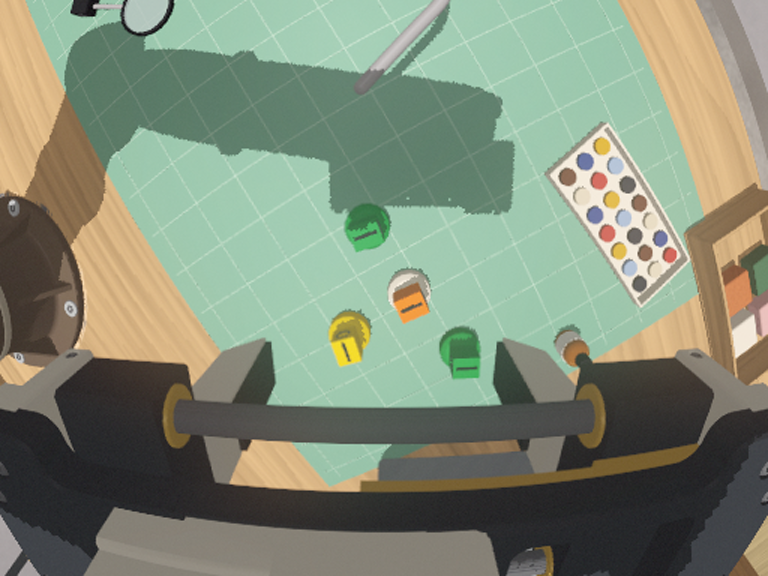

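The wrist view shows the orange lamp at (411,302), its rib running from about (401,309) to (422,300). The rod nose is at (362,88), with green look-alikes at (367,230) and (460,352) and yellow at (348,340). Next I measure the rib's heading.

```bash
cat > rib.py <<'E'
from h import *
def rib(im):
    f=im['frame'];hsv=cv2.cvtColor(f,cv2.COLOR_RGB2HSV).astype(int)
    o=((hsv[...,0]>=4)&(hsv[...,0]<=17)&(hsv[...,1]>190)&(hsv[...,2]>120)).astype(np.uint8)
    n,lab,st,ce=cv2.connectedComponentsWithStats(o)
    c0=[q['centre'] for q in arm.place_of('lamp_bore',im)] if 'shot' in im else []
    best=min((i for i in range(1,n) if st[i,4]>30),key=lambda i:min(np.hypot(*(ce[i]-np.array(c)*[512,384])) for c in c0))
    x,y,w,h,a=st[best];print('orange',st[best],ce[best])
    m=np.zeros_like(o);hull=cv2.convexHull(np.argwhere(lab==best)[:,::-1].astype(np.int32));cv2.fillConvexPoly(m,hull,1)
    v=np.array([hsv[...,2][m>0]]).ravel();th=np.median(v)*.62
    d=((hsv[...,2]<th)&(cv2.erode(m,np.ones((3,3)))>0)).astype(np.uint8)
    n,l2,s2,_=cv2.connectedComponentsWithStats(d);k=1+np.argmax(s2[1:,4])
    ys,xs=np.where(l2==k);wt=(th-hsv[ys,xs,2]).clip(1)
    P=np.array([atz(ray(im,((u+.5)/512,(vv+.5)/384),True),.0565)[:2] for u,vv in zip(xs,ys)])
    c=np.average(P,axis=0,weights=wt);C=np.cov((P-c).T,aweights=wt);e,V=np.linalg.eigh(C);ax=V[:,1]
    print('rib n',len(xs),'centre',np.round(c,4),'head',np.degrees(np.arctan2(ax[1],ax[0]))%180,'sd mm',np.sqrt(e)*1e3)
    return c,ax
if __name__=='__main__':
    im=arm.get_image('wrist');c,ax=rib(im)
    h=np.arctan2(ax[1],ax[0])%np.pi
    for hh in(h,h-np.pi):
        print(np.degrees(hh));Rt=down(hh);plan(np.r_[c,.2]-Rt.apply([.04,0,0]),Rt)
E
python3 rib.py
```

```text
Traceback (most recent call last):
  File "rib.py", line 19, in <module>
    im=arm.get_image('wrist');c,ax=rib(im)
                                   ~~~^^^^
  File "rib.py", line 7, in rib
    best=min((i for i in range(1,n) if st[i,4]>30),key=lambda i:min(np.hypot(*(ce[i]-np.array(c)*[512,384])) for c in c0))
ValueError: min() iterable argument is empty
```

```bash
python3 - <<'E'
import numpy as np,cv2
f=np.load('pics/w1.npz')['frame'];h=cv2.cvtColor(f,cv2.COLOR_RGB2HSV)
print(h[192:216:2,264:288:2].tolist())
E
sed -i 's/>=4)&(hsv\[...,0\]<=17)&(hsv\[...,1\]>190)/>=3)\&(hsv[...,0]<=19)\&(hsv[...,1]>150)/' rib.py; python3 rib.py
```

```text
[[[23, 31, 164], [23, 34, 163], [16, 95, 155], [13, 139, 150], [14, 139, 150], [14, 142, 149], [13, 144, 149], [13, 141, 150], [16, 92, 153], [24, 30, 162], [19, 26, 220], [30, 24, 195]], [[14, 132, 151], [14, 144, 149], [13, 140, 149], [13, 139, 149], [14, 144, 150], [13, 141, 150], [13, 140, 158], [13, 149, 169], [14, 121, 143], [23, 27, 163], [22, 30, 161], [20, 25, 224]], [[13, 141, 150], [14, 140, 149], [14, 139, 150], [14, 142, 149], [14, 147, 158], [14, 173, 206], [15, 188, 243], [16, 187, 244], [15, 184, 245], [36, 29, 124], [24, 31, 162], [19, 25, 225]], [[13, 140, 149], [14, 142, 151], [13, 141, 159], [14, 171, 210], [15, 183, 245], [15, 185, 244], [16, 185, 244], [16, 187, 244], [15, 185, 245], [14, 113, 147], [21, 26, 225], [19, 16, 228]], [[13, 155, 168], [16, 185, 242], [15, 183, 245], [15, 183, 245], [15, 184, 245], [16, 189, 244], [16, 185, 244], [15, 185, 245], [15, 184, 240], [15, 185, 244], [16, 65, 183], [51, 25, 207]], [[16, 186, 245], [15, 185, 245], [16, 186, 245], [16, 188, 244], [15, 186, 244], [15, 183, 240], [15, 185, 239], [14, 142, 179], [55, 32, 96], [15
[... 873 characters left out ...]
 187, 244], [15, 173, 240], [14, 146, 237], [69, 48, 202], [71, 50, 202], [71, 50, 202], [71, 50, 202], [71, 50, 202]], [[70, 49, 202], [71, 50, 202], [15, 149, 236], [15, 171, 240], [21, 89, 207], [70, 52, 203], [71, 50, 202], [71, 52, 203], [70, 49, 203], [71, 50, 202], [71, 50, 202], [71, 50, 202]]]
orange [264 196  23  21 262] [275.42748092 205.63358779]
rib n 29 centre [ 0.4615 -0.2734] head 174.4926301382489 sd mm [0.69582656 6.01636718]
174.4926301382489
rot [ 1.2000e-03 -1.1000e-03 -1.9949e+00] deg [ 1.000e-01 -1.000e-01 -1.143e+02] then move cm [-3.805 -7.529  9.88 ]
-5.507369861751106
rot [-9.0000e-04 -1.0000e-03  1.1467e+00] deg [-0.1 -0.1 65.7] then move cm [-4.195  7.529  9.88 ]
```

carry_out(
  claw=[9, 9, 9, 9, 9, 9, 9, 9, 9, 9, 9, 9, 9],
  delta_pos=[
    [0, 0, 0],
    [0, 0, 0],
    [0, 0, 0],
    [0, 0, 0],
    [0, 0, 0],
    [0, 0, 0],
    [0, 0, 0],
    [0, 0, 0],
    [-1.4, 2.51, 3.3],
    [-1.4, 2.51, 3.3],
    [-1.4, 2.51, 3.28],
    [0, 0, 0],
    [0, 0, 0],
  ],
  angular=[
    [0, 0, 0.1433],
    [0, 0, 0.1433],
    [0, 0, 0.1433],
    [0, 0, 0.1433],
    [0, 0, 0.1433],
    [0, 0, 0.1433],
    [0, 0, 0.1433],
    [0, 0, 0.1433],
    [0, 0, 0],
    [0, 0, 0],
    [0, 0, 0],
    [0, 0, 0],
    [0, 0, 0],
  ],
)

```text
clock: 5.95
position: [0.421, -0.2705, 0.1999]
ee_rot: [-3.137, 0.156, 0.0]
force: [0.2, -0.3, 0.3]
width: 0.983
gripper_force: 0.0
```

```bash
cat > c.py <<'E'
from rib import *
im=arm.get_image('wrist')
np.savez('pics/w2',**{k:im[k] for k in('frame','mtx','T')});save('w2.png',cv2.resize(im['frame'],(768,576)))
c,ax=rib(im);h=np.arctan2(ax[1],ax[0]);h=(h+np.pi/2)%np.pi-np.pi/2
plan(np.r_[c,.1],down(h)); print(pose()[0], pose()[2]['joints'].round(2), 'xy now',np.degrees(h))
old=np.load('pics/w1.npz');
for q in arm.place_of('lamp_bore',im)[:4]: print(np.array(q['centre'])*[512,384],q['conf'],atz(ray(im,q['centre'],True),.042),
   [t.round(4) if hasattr(t,'round') else np.round(t,4) for t in tri([ray(im,q['centre'],True),ray(old,(274.3/512,200.5/384),True)])])
E
python3 c.py
```

```text
orange [244 125  23  29 529] [254.61814745 139.60869565]
rib n 42 centre [ 0.4613 -0.2734] head 174.3823387359252 sd mm [0.51515017 6.16954187]
rot [-0.0002 -0.0014  0.0014] deg [-0.  -0.1  0.1] then move cm [ 3.888 -0.066 10.072]
[ 0.42252942 -0.27025548  0.2007208 ] [-0.38  0.43  1.16  1.96 -0.46  1.05 -0.67] xy now -5.617661264074783
[268.0832 209.0112] 0.95 [ 0.38025293 -0.28021649  0.042     ] [array([ 0.4499, -0.2597,  0.1455]), array([0.0333, 0.0333])]
[331.6224 118.1952] 0.93 [ 0.47691398 -0.35769351  0.042     ] [array([ 0.3897, -0.5421, -0.7188]), array([0.0201, 0.0201])]
[181.2992 150.6048] 0.71 [ 0.45756262 -0.19172632  0.042     ] [array([ 0.4781, -0.2274,  0.1716]), array([0.001, 0.001])]
[254.976  139.6992] 0.56 [ 0.46043642 -0.27324891  0.042     ] [array([ 0.4616, -0.2731,  0.0398]), array([0.0014, 0.0014])]
```

View pics/w2.png

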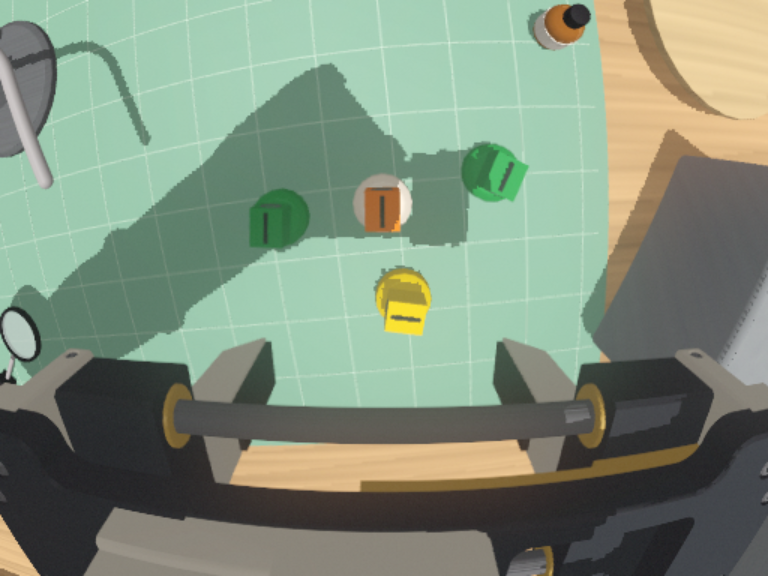

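carry_out(
  claw=[4.6, 4.6, 4.6, 4.6, 4.6, 4.6, 4.6, 4.6, 4.6, 4.6, 4.6],
  delta_pos=[
    [1.95, -0.03, 2.5],
    [1.94, -0.03, 2.5],
    [0, 0, 2.5],
    [0, 0, 2.5],
    [0, 0, 2],
    [0, 0, 2],
    [0, 0, 1.5],
    [0, 0, 1],
    [0, 0, 0.57],
    [0, 0, 0.5],
    [0, 0, 0],
  ],
  angular=[
    [0, 0, 0],
    [0, 0, 0],
    [0, 0, 0],
    [0, 0, 0],
    [0, 0, 0],
    [0, 0, 0],
    [0, 0, 0],
    [0, 0, 0],
    [0, 0, 0],
    [0, 0, 0],
    [0, 0, 0],
  ],
  force=15,
)

```text
clock: 7.2
position: [0.46, -0.2745, 0.0242]
ee_rot: [-3.138, 0.156, -0.0]
force: [0.9, -0.7, -0.0]
width: 0.502
gripper_force: 0.0
```

```bash
cat > st.py <<'E'
from h import *
p,r,s=pose();m=r.as_matrix()
print('t',s['clock'],'p',p.round(4),'head',np.degrees(np.arctan2(m[1,0],m[0,0])).round(2),'z',m[:,2].round(4),'F',s['force'].round(2),'Ftool',r.inv().apply(s['force']).round(2),'T',s['ft_torque'].round(3),'w',s['width'],'g',s['gripper_force'],s['joints'].round(2))
E
python3 st.py
```

```text
t 7.2 p [ 0.46   -0.2745  0.0242] head -5.68 z [ 1.e-04  1.e-04 -1.e+00] F [ 0.86 -0.74 -0.04] Ftool [0.93 0.65 0.04] T [-0.059  0.209 -0.039] w 0.5015067645517327 g 0.0 [-0.14  0.71  0.85  2.04 -0.79  0.76 -0.46]
```

carry_out(
  claw=[2, 2, 2, 2, 2, 2, 2],
  delta_pos=[
    [0, 0, 0],
    [0, 0, 0],
    [0, 0, 0],
    [0, 0, 0],
    [0, 0, 0],
    [0, 0, 0],
    [0, 0, 0],
  ],
  angular=[
    [0, 0, 0],
    [0, 0, 0],
    [0, 0, 0],
    [0, 0, 0],
    [0, 0, 0],
    [0, 0, 0],
    [0, 0, 0],
  ],
  force=15,
)

```text
clock: 7.9
position: [0.4601, -0.2746, 0.0245]
ee_rot: [-3.138, 0.156, -0.001]
force: [-0.6, 1.2, 5.8]
width: 0.265
gripper_force: 15.0
```

carry_out(
  claw=[2, 2, 2, 2, 2, 2, 2, 2],
  delta_pos=[
    [0, 0, -1],
    [0, 0, -3],
    [0, 0, -4],
    [0, 0, -4],
    [0, 0, -3],
    [-2, 0, 0],
    [-4, 0, 0],
    [0, 0, 0],
  ],
  angular=[
    [0, 0, 0],
    [0, 0, 0],
    [0, 0, 0],
    [0, 0, 0],
    [0, 0, 0],
    [0, 0, 0],
    [0, 0, 0],
    [0, 0, 0],
  ],
  force=15,
)

```text
clock: 8.7
position: [0.3948, -0.2681, 0.1741]
ee_rot: [-3.134, 0.163, 0.004]
force: [0.1, 0.6, -0.9]
width: 0.26
gripper_force: 15.0
```

```bash
python3 st.py
python3 - <<'E'
from h import *
res={}
for n in('wrist','scene','top'):
    im=arm.get_image(n);save(n+'3.png',im['frame']);np.savez('pics/%s3'%n,**{k:im[k] for k in('frame','mtx','T')})
    for l in('rod_tip','stop_face','lamp_bore'):
        for q in arm.place_of(l,im)[:2]:
            c=q['centre'];print(n,l,round(q['conf'],2),np.round(np.array(c)*[512,384],1),np.round(atz(ray(im,c,n=='wrist'),.15),4))
            res.setdefault(l,[]).append(ray(im,c,n=='wrist')) if q['conf']>.55 else 0
    q=arm.trace('stand',im)
    if q: np.save(f'pics/{n}3_stand',q[0]['region']);print(n,q[0]['conf'],q[0]['region'].sum())
for l in res: print(l,len(res[l]),tri(res[l]))
E
```

```text
t 8.7 p [ 0.3948 -0.2681  0.1741] head -5.96 z [-0.0022  0.0034 -1.    ] F [ 0.13  0.64 -0.85] Ftool [ 0.07 -0.64  0.85] T [-0.024  0.169 -0.026] w 0.2597130545022699 g 14.999508932232857 [-0.36  0.43  1.16  2.05 -0.48  0.98 -0.63]
wrist rod_tip 0.55 [ 8.  94.3] [ 0.519  -0.0861  0.15  ]
wrist lamp_bore 0.98 [257.5 257.7] [ 0.3708 -0.2664  0.15  ]
wrist lamp_bore 0.96 [267.9 194.5] [ 0.417  -0.2778  0.15  ]
wrist 0.68 2024
scene rod_tip 0.7 [240.9 164.2] [ 0.5209 -0.0785  0.15  ]
scene stop_face 0.8 [246.9 202.4] [0.6316 0.0668 0.15  ]
scene stop_face 0.74 [137.3 202.8] [ 0.8257 -0.1106  0.15  ]
scene lamp_bore 0.58 [231.5 150.9] [ 0.4905 -0.1526  0.15  ]
scene lamp_bore 0.58 [228.3 171.3] [ 0.5703 -0.0734  0.15  ]
scene 0.63 2591
top rod_tip 0.64 [284.8 199.3] [ 0.5147 -0.0848  0.15  ]
top stop_face 0.85 [228.1 156.7] [0.6287 0.0681 0.15  ]
top lamp_bore 0.63 [376.4 216.1] [ 0.4734 -0.325   0.15  ]
top lamp_bore 0.44 [317.4 222.7] [ 0.454 -0.17   0.15 ]
top 0.8 1817
lamp_bore 5 (array([ 0.40979412, -0.27766116,  0.07870339]), [np.float64(0.07132433287459619), np.float64(0.01631500431909008), np.float64(0.02071515954123053), np.float64(0.07308812707744607), np.float64(0.0961713709131047)])
rod_tip 2 (array([ 0.51537682, -0.08504018,  0.14508186]), [np.float64(0.00018400762228658473), np.float64(0.00018400762228651504)])
stop_face 3 (array([0.71167617, 0.03464689, 0.1718863 ]), [np.float64(0.0808791966173944), np.float64(0.16920462657647445), np.float64(0.09208424208315277)])
```

```bash
python3 -c "
from h import *
plan([0.470,-0.102,0.1325],down(np.radians(20.4)))"
```

```text
rot [ 0.000e+00  1.000e-04 -4.553e-01] deg [  0.    0.  -26.1] then move cm [ 12.355 -13.187   4.169]
```

carry_out(
  claw=[2, 2, 2, 2, 2, 2, 2, 2, 2, 2, 2],
  delta_pos=[
    [0, 0, 0],
    [0, 0, 0],
    [0, 0, 0],
    [0, 0, 0],
    [2.4, -2.6, 0.8],
    [2.4, -2.6, 0.8],
    [2.4, -2.6, 0.8],
    [2.4, -2.6, 0.8],
    [2.4, -2.6, 0.8],
    [0.35, -0.18, 0.17],
    [0, 0, 0],
  ],
  angular=[
    [0, 0, -0.114],
    [0, 0, -0.114],
    [0, 0, -0.114],
    [0, 0, -0.114],
    [0, 0, 0],
    [0, 0, 0],
    [0, 0, 0],
    [0, 0, 0],
    [0, 0, 0],
    [0, 0, 0],
    [0, 0, 0],
  ],
)

```text
clock: 10.55
position: [0.4701, -0.1011, 0.1322]
ee_rot: [3.091, 0.561, -0.001]
force: [-0.1, -0.7, -1.2]
width: 0.261
gripper_force: 15.0
```

```bash
python3 st.py
cat > d.py <<'E'
from h import *
import sys
n=sys.argv[1]
im=arm.get_image('wrist');save(n+'.png',cv2.resize(im['frame'],(768,576)));np.savez('pics/'+n,**{k:im[k] for k in('frame','mtx','T')})
for l in('rod_tip','stop_face','lamp_bore'):
    for q in arm.place_of(l,im)[:2]:
        c=q['centre'];print(l,round(q['conf'],2),np.round(np.array(c)*[512,384],1),np.round(atz(ray(im,c,True),.15),4))
q=arm.trace('stand',im)
if q: np.save(f'pics/{n}_stand',q[0]['region']);print(q[0]['conf'],q[0]['region'].sum())
E
python3 d.py w4
```

```text
t 10.55 p [ 0.4701 -0.1011  0.1322] head 20.59 z [-7.e-04 -4.e-04 -1.e+00] F [-0.13 -0.73 -1.25] Ftool [-0.38  0.64  1.25] T [-0.124  0.196  0.026] w 0.26116958731165124 g 14.99967461451888 [-0.61  0.44  0.97  2.08 -0.48  0.86 -0.58]
rod_tip 0.66 [264.4 165. ] [ 0.5207 -0.0866  0.15  ]
rod_tip 0.22 [253.2 225.3] [ 0.489  -0.0926  0.15  ]
stop_face 0.27 [254.8 223. ] [ 0.4906 -0.093   0.15  ]
lamp_bore 0.93 [254.6 254.7] [ 0.4728 -0.0995  0.15  ]
lamp_bore 0.7 [337.  236.3] [ 0.4983 -0.1373  0.15  ]
0.58 6771
```

View pics/w4.png

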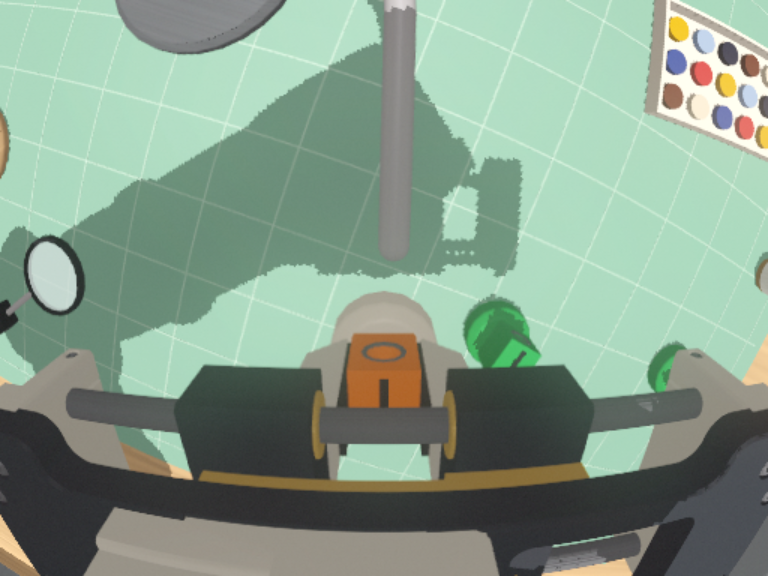

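The view shows the bore mouth at (384,352) and the rod nose at (394,258). The rod runs up to (400,10), slightly right of the bore line. I'll fit its line in tool coordinates.

```bash
cat > fit.py <<'E'
from h import *
import sys
im=dict(np.load(f'pics/{sys.argv[1]}.npz'));f=im['frame'];p,r,s=pose()
zr=float(sys.argv[2]) if len(sys.argv)>2 else .15
g=cv2.GaussianBlur(f,(3,3),0).astype(float)
gr=(g[...,1]-g[...,0]) # green minus red: mat>0, rod~0
P=[];E=[]
for v in range(14,166,3):
    row=gr[v];lo,hi=225,300
    th=(np.median(row[258:268])+np.median(np.r_[row[lo:lo+10],row[hi-10:hi]]))/2
    m=np.where(row[lo:hi]<th)[0]+lo
    if len(m)<8: continue
    a,b=m[0],m[-1]
    ea=a-(th-row[a])/(row[a-1]-row[a]+1e-9);eb=b+(th-row[b])/(row[b+1]-row[b]+1e-9)
    q=[r.inv().apply(atz(ray(im,((u+.5)/512,(v+.5)/384),True),zr)-p)*1e3 for u in(ea,eb)]
    P.append((q[0]+q[1])/2);E.append(np.linalg.norm(q[1]-q[0]))
P=np.array(P);E=np.array(E);ok=abs(E-np.median(E))<1.0
print(np.c_[P[:,:2],E][::6].round(2))
k=np.polyfit(P[ok,0],P[ok,1],1);res=P[ok,1]-np.polyval(k,P[ok,0])
print('n',ok.sum(),'y=',k[1].round(2),'+x*',k[0].round(4),'deg',np.degrees(k[0]).round(2),'rms',res.std().round(2),'width',np.median(E).round(2))
hsv=cv2.cvtColor(f,cv2.COLOR_RGB2HSV).astype(int)
o=((hsv[...,0]<20)&(hsv[...,1]>140)&(hsv[...,2]>60)).astype(np.uint8);o[:, :200]=0;o[:,310:]=0;o[:215]=0;o[280:]=0
for v in range(226,246,3):
    m=np.where(o[v])[0]
    if len(m): print(v,m[0],m[-1],(m[0]+m[-1])/2,end=' | ')
print('col of tool y=0 x=15 at bore z:', [ (lambda c:c)(None)])
T=im['T'];K=im['mtx']
for X in([.0151,0,-.0175],[.0151,-.012,-.0175],[.0151,.012,-.0175],[.0,0,-.0175]):
    w=p+r.apply(X);c=T[:3,:3].T@(w-T[:3,3]);h=np.hypot(c[0],c[1]);a=np.arctan2(h,c[2]);print((K[:2,2]+K[0,0]*a*c[:2]/h).round(1))
E
python3 fit.py w4
```

```text
[[126.06   2.53   9.88]
 [117.06   2.37  10.02]
 [108.28   2.2    9.88]
 [ 99.68   2.11  10.12]
 [ 91.18   1.95  10.  ]
 [ 82.72   1.8    9.95]
 [ 74.23   1.66  10.01]
 [ 65.66   1.48  10.04]
 [ 56.93   1.29   9.88]]
n 51 y= 0.27 +x* 0.0183 deg 1.05 rms 0.04 width 9.99
226 235 276 255.5 | 229 234 277 255.5 | 232 234 277 255.5 | 235 233 278 255.5 | 238 233 278 255.5 | 241 232 279 255.5 | 244 232 279 255.5 | col of tool y=0 x=15 at bore z: [None]
[259.3 237.5]
[236.3 237.3]
[282.1 237.4]
[259.  261.9]
```

carry_out(
  claw=[2, 2, 2],
  delta_pos=[
    [0, 0.2, -0.03],
    [0, 0, 0],
    [0, 0, 0],
  ],
  angular=[
    [0, 0, 0.0183],
    [0, 0, 0],
    [0, 0, 0],
  ],
)

```text
clock: 11.1
position: [0.4705, -0.1042, 0.1329]
ee_rot: [3.097, 0.528, 0.0]
force: [0.3, 0.0, -1.5]
width: 0.254
gripper_force: 15.0
```

```bash
python3 st.py; python3 d.py w5; python3 fit.py w5
```

```text
t 11.1 p [ 0.4705 -0.1042  0.1329] head 19.35 z [ 2.e-04  0.e+00 -1.e+00] F [ 0.3   0.05 -1.54] Ftool [0.3  0.05 1.54] T [-0.033  0.179 -0.01 ] w 0.25412278814034733 g 14.999914895743132 [-0.61  0.44  0.97  2.08 -0.48  0.86 -0.59]
rod_tip 0.8 [251.4 162.1] [ 0.5205 -0.0845  0.15  ]
lamp_bore 0.95 [336.7 234.4] [ 0.4986 -0.1407  0.15  ]
0.6 7029
[[124.81  -0.18   9.87]
 [115.75  -0.27  10.2 ]
 [106.93  -0.31  10.24]
 [ 98.29  -0.34  10.26]
 [ 89.74  -0.33  10.08]
 [ 81.23  -0.37  10.1 ]
 [ 72.7   -0.38  10.25]
 [ 64.08  -0.52  10.07]
 [ 55.31  -0.54  10.12]]
n 51 y= -0.79 +x* 0.0049 deg 0.28 rms 0.03 width 10.11
226 235 276 255.5 | 229 234 277 255.5 | 232 233 277 255.0 | 235 233 278 255.5 | 238 233 278 255.5 | 241 232 279 255.5 | 244 232 279 255.5 | col of tool y=0 x=15 at bore z: [None]
[255.  234.3]
[232.1 234.2]
[277.8 234.2]
[255.  258.9]
```

carry_out(
  claw=[2, 2, 2, 2, 2],
  delta_pos=[
    [0, -0.1, 0],
    [0, 0, 0],
    [0, 0, 0],
    [0, 0, 0],
    [0, 0, 0],
  ],
  angular=[
    [0, 0, 0.0049],
    [0, 0, 0],
    [0, 0, 0],
    [0, 0, 0],
    [0, 0, 0],
  ],
)

```text
clock: 11.85
position: [0.4702, -0.1029, 0.1328]
ee_rot: [-3.098, -0.521, -0.0]
force: [-0.0, 1.3, -1.4]
width: 0.261
gripper_force: 15.0
```

```bash
python3 d.py w6; python3 st.py;  python3 fit.py w6
```

```text
rod_tip 0.88 [257.8 161.9] [ 0.5214 -0.0863  0.15  ]
lamp_bore 0.94 [256.1 255.4] [ 0.4724 -0.1024  0.15  ]
lamp_bore 0.94 [341.5 234.5] [ 0.4989 -0.1421  0.15  ]
0.65 6838
t 12.1 p [ 0.4703 -0.1029  0.1328] head 19.11 z [ 1.e-04  0.e+00 -1.e+00] F [ 0.11  0.44 -1.07] Ftool [ 0.25 -0.38  1.07] T [-0.017  0.166  0.025] w 0.2579023810694229 g 14.999757595360279 [-0.61  0.44  0.97  2.08 -0.49  0.86 -0.59]
[[1.2489e+02 3.0000e-02 9.7900e+00]
 [1.1584e+02 5.0000e-02 1.0090e+01]
 [1.0703e+02 1.3000e-01 1.0050e+01]
 [9.8390e+01 1.3000e-01 9.9900e+00]
 [8.9850e+01 1.8000e-01 9.9900e+00]
 [8.1340e+01 1.9000e-01 9.9800e+00]
 [7.2820e+01 1.7000e-01 1.0170e+01]
 [6.4210e+01 1.4000e-01 9.9700e+00]
 [5.5440e+01 1.9000e-01 1.0050e+01]]
n 51 y= 0.23 +x* -0.0009 deg -0.05 rms 0.03 width 10.02
226 235 276 255.5 | 229 234 277 255.5 | 232 234 277 255.5 | 235 233 278 255.5 | 238 233 278 255.5 | 241 232 279 255.5 | 244 232 279 255.5 | col of tool y=0 x=15 at bore z: [None]
[255.7 234.6]
[232.8 234.5]
[278.6 234.5]
[255.7 259.2]
```

carry_out(
  claw=[2, 2, 2, 2, 2, 2, 2, 2, 2, 2, 2],
  delta_pos=[
    [1, 0, 0],
    [1.2, 0, 0],
    [1, 0, 0],
    [0.7, 0, 0],
    [0.2, 0, 0],
    [0.2, 0, 0],
    [0.2, 0, 0],
    [0.3, 0, 0],
    [0.4, 0, 0],
    [0, 0, 0],
    [0, 0, 0],
  ],
  angular=[
    [0, 0, 0],
    [0, 0, 0],
    [0, 0, 0],
    [0, 0, 0],
    [0, 0, 0],
    [0, 0, 0],
    [0, 0, 0],
    [0, 0, 0],
    [0, 0, 0],
    [0, 0, 0],
    [0, 0, 0],
  ],
)

```text
clock: 13.2
position: [0.5194, -0.0859, 0.1328]
ee_rot: [3.098, 0.522, -0.0]
force: [0.2, 0.1, -1.5]
width: 0.26
gripper_force: 15.0
```

```bash
python3 st.py; python3 d.py w7; python3 fit.py w7|tail -8
```

```text
t 13.2 p [ 0.5194 -0.0859  0.1328] head 19.11 z [-0.e+00 -1.e-04 -1.e+00] F [ 0.24  0.06 -1.54] Ftool [0.25 0.02 1.54] T [-0.062  0.137  0.014] w 0.25972044451358284 g 14.999761674553156 [-0.6   0.51  0.94  1.98 -0.52  0.91 -0.62]
lamp_bore 0.92 [255.5 256. ] [ 0.5211 -0.0852  0.15  ]
0.93 14889
 [ 6.4340e+01  1.1000e-01  1.0050e+01]
 [ 5.5570e+01  1.2000e-01  1.0000e+01]]
n 28 y= 2.51 +x* -0.0377 deg -2.16 rms 0.39 width 10.33
226 235 276 255.5 | 229 234 277 255.5 | 232 234 277 255.5 | 235 233 278 255.5 | 238 233 278 255.5 | 241 232 279 255.5 | 244 232 279 255.5 | col of tool y=0 x=15 at bore z: [None]
[255.7 234.8]
[232.8 234.7]
[278.6 234.7]
[255.7 259.4]
```

```bash
cat > bend.py <<'E'
from h import *
from scipy.optimize import least_squares
L1,A,Rb,L2=75.,np.radians(65),55.,78.
def cl(s): # centreline in tip frame, x along outer leg, bend to -y (tool frame: z down)
    s=np.asarray(s,float);a=np.clip((s-L1)/Rb,0,A);e=np.clip(s-L1-Rb*A,0,None)
    x=np.minimum(s,L1)+Rb*np.sin(a)+e*np.cos(A);y=-Rb*(1-np.cos(a))-e*np.sin(A)
    return np.stack([x,y],-1)
SS=np.arange(0,215,.25);CL=cl(SS)
def bestpose(s,h=14.): # best (max-dev-minimising) bore centre & heading (rel. outer leg, +ccw in tool xy)
    c0=cl(s)
    def f(q):
        u=np.array([np.cos(q[1]),np.sin(q[1])]);n=np.array([-u[1],u[0]]);d=CLf-(c0+q[0]*n0)
        t=d@u;m=abs(t)<=h;v=(d@n)[m];return v
    g=np.arange(max(s-25,0),min(s+25,215.2),.1);CLf=cl(g)
    t0=(cl(s+.1)-cl(s-.1))if s>1 else np.array([1,0.]);th=np.arctan2(t0[1],t0[0]);n0=np.array([-np.sin(th),np.cos(th)])
    from scipy.optimize import minimize
    r=minimize(lambda q:abs(f([q[0],th+q[1]])).max(),[0,0],method='Nelder-Mead',options=dict(xatol=1e-4,fatol=1e-4,initial_simplex=[[0,0],[-.5,0],[0,-.05]]))
    return c0+r.x[0]*n0,th+r.x[1],r.fun
E
cat > fb.py <<'E'
from bend import *
import sys
im=dict(np.load(f'pics/{sys.argv[1]}.npz'));f=im['frame'];p,r,s=pose()
g=cv2.GaussianBlur(f,(3,3),0).astype(float);gr=g[...,1]-g[...,0]
m=((gr<7)).astype(np.uint8);m[170:]=0
n,lab,_,_=cv2.connectedComponentsWithStats(m,connectivity=4);k=lab[140,256];m=(lab==k).astype(np.uint8)
cs,_=cv2.findContours(m,cv2.RETR_EXTERNAL,cv2.CHAIN_APPROX_NONE);C=np.vstack([c[:,0] for c in cs])
C=C[(C[:,0]>2)&(C[:,0]<509)&(C[:,1]>2)&(C[:,1]<166)]
# push subpixel: sample gr along gradient skipped; contour pixels are inside -> halfwidth fitted
Q=np.array([r.inv().apply(atz(ray(im,((u+.5)/512,(v+.5)/384),True),.15)-p)[:2]*1e3 for u,v in C])
def res(q,P):
    c,sn=np.cos(q[2]),np.sin(q[2]);W=CL@np.array([[c,sn],[-sn,c]])+q[:2]
    d=np.linalg.norm(P[:,None]-W[None],axis=2);return d.min(1)-q[3],SS[d.argmin(1)]
q=np.array([float(sys.argv[2]),.15,0,4.8])
for tol in(3,1.5,.8,.8):
    e,ss=res(q,Q);ok=(abs(e)<tol)&(ss>3)&(ss<175)
    q=least_squares(lambda v:res(v,Q[ok])[0],q,loss='soft_l1',f_scale=.3).x
e,ss=res(q,Q);print('tip x,y,ang deg,halfw',q[0].round(2),q[1].round(2),np.degrees(q[2]).round(2),q[3].round(2),'n',ok.sum(),'rms',e[ok].std().round(3),'s range',ss[ok].min(),ss[ok].max())
for a in range(0,180,20):
    b=ok&(ss>=a)&(ss<a+20)
    if b.sum()>4: print(a,b.sum(),e[b].mean().round(2),end='; ')
E
python3 fb.py w7 1.5;python3 fb.py w6 53.7; python3 -c "
from bend import *
for s in(55,61,65,70,75,80,85,89,95,105,115,125,130,135,140,145,150,155): c,t,d=bestpose(s);print(s,(c-cl(s)).round(2),np.degrees(t).round(2),d.round(3))"
```

```text
tip x,y,ang deg,halfw 1.46 0.29 -0.15 4.45 n 319 rms 0.149 s range 50.75 136.5
40 38 -0.09; 60 84 0.01; 80 81 -0.02; 100 66 0.04; 120 50 0.01; tip x,y,ang deg,halfw 53.66 0.14 -0.09 4.4 n 88 rms 0.071 s range 3.5 25.0
0 67 -0.01; 20 21 0.05; 55 [0. 0.] 0.0 0.0
61 [0. 0.] 0.0 0.0
65 [ 0.   -0.01] -0.3 0.063
70 [ 0.   -0.11] -1.5 0.259
75 [-0.   -0.39] -3.64 0.5
80 [-0.06 -0.7 ] -6.76 0.72
85 [-0.16 -0.85] -10.72 0.862
89 [-0.23 -0.87] -14.58 0.899
95 [-0.32 -0.84] -20.83 0.899
105 [-0.47 -0.77] -31.25 0.899
115 [-0.6  -0.67] -41.67 0.899
125 [-0.7  -0.55] -52.03 0.892
130 [-0.67 -0.43] -56.44 0.798
135 [-0.5  -0.26] -59.96 0.616
140 [-0.2  -0.09] -62.59 0.374
145 [-0.04 -0.02] -64.24 0.146
150 [-0. -0.] -64.96 0.008
155 [0. 0.] -65.0 0.0
```

View pics/w7.png

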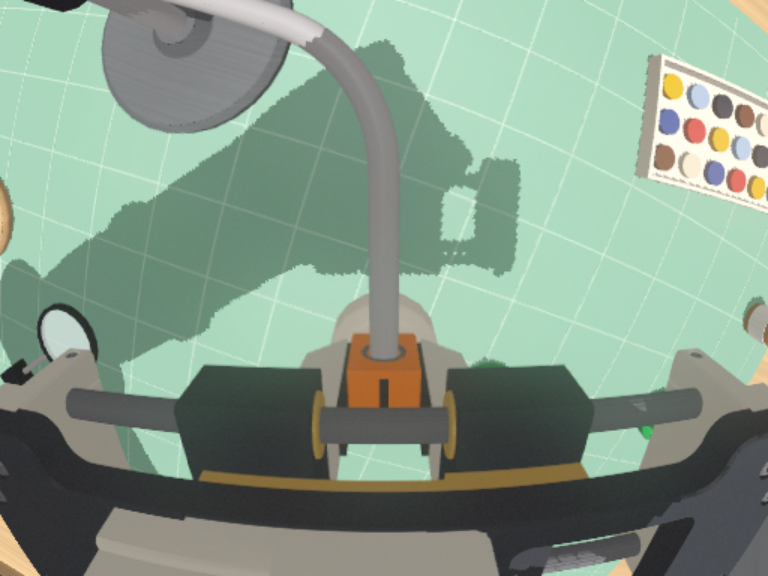

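The view shows the rod in the bore mouth at (384,352), centred, with no contact force. The bend starts near (384,170).

carry_out(
  claw=[2, 2, 2, 2, 2, 2, 2, 2, 2, 2, 2],
  delta_pos=[
    [0.4, 0, 0],
    [0.7, 0, 0],
    [0.7, 0, 0],
    [0.7, 0, 0],
    [0.7, 0, 0],
    [0.7, 0, 0],
    [0.7, 0, 0],
    [0.7, 0, 0],
    [0.4, 0, 0],
    [0, 0, 0],
    [0, 0, 0],
  ],
  angular=[
    [0, 0, 0],
    [0, 0, 0],
    [0, 0, 0],
    [0, 0, 0],
    [0, 0, 0],
    [0, 0, 0],
    [0, 0, 0],
    [0, 0, 0],
    [0, 0, 0],
    [0, 0, 0],
    [0, 0, 0],
  ],
)

```text
clock: 14.55
position: [0.573, -0.0674, 0.1328]
ee_rot: [3.098, 0.521, -0.0]
force: [0.5, 0.1, -1.6]
width: 0.262
gripper_force: 15.0
```

```bash
python3 st.py; python3 d.py w8; python3 st.py|cut -c1-200;python3 fb.py w8 -56; python3 fit.py w8|tail -5
```

```text
t 14.55 p [ 0.573  -0.0674  0.1328] head 19.1 z [-3.e-04 -1.e-04 -1.e+00] F [ 0.52  0.14 -1.63] Ftool [0.54 0.04 1.63] T [-0.064  0.131 -0.003] w 0.2620443986593919 g 14.999684952199459 [-0.58  0.59  0.91  1.85 -0.56  0.98 -0.66]
rod_tip 0.88 [257.7 331. ] [ 0.5209 -0.0868  0.15  ]
lamp_bore 0.73 [254.6 256.1] [ 0.5746 -0.0662  0.15  ]
0.88 21817
t 14.8 p [ 0.573  -0.0674  0.1329] head 19.09 z [-0.e+00  1.e-04 -1.e+00] F [ 0.11  0.59 -1.61] Ftool [ 0.3  -0.52  1.61] T [-0.04   0.137  0.015] w 0.26128406931642423 g 14.999688528478146 [-0.58  0.
tip x,y,ang deg,halfw -53.2 2.59 -2.08 4.94 n 132 rms 0.167 s range 104.5 148.25
100 40 -0.06; 120 72 0.02; 140 20 0.08; 226 235 276 255.5 | 229 234 277 255.5 | 232 234 277 255.5 | 235 233 278 255.5 | 238 233 278 255.5 | 241 232 279 255.5 | 244 232 279 255.5 | col of tool y=0 x=15 at bore z: [None]
[255.7 234.7]
[232.8 234.6]
[278.5 234.6]
[255.7 259.3]
```

```bash
cat > ac.py <<'E'
from bend import *
def proj(im,w):
    c=(w-im['T'][:3,3])@im['T'][:3,:3];h=np.hypot(c[:,0],c[:,1]);a=np.arctan2(h,c[:,2]);K=im['mtx']
    return K[:2,2]+K[0,0]*(a/h)[:,None]*c[:,:2]-.5
def ac(im,p,r,q,s0,s1,zr=.15,it=4,verb=True):
    f=im['frame'].astype(np.float32);G=f[...,1]-f[...,0]
    S=np.arange(s0,s1,1.);W=np.arange(-3,3.01,.1)
    for k in range(it):
        rng=(3,2,1.2,1.2)[min(k,3)]
        c,sn=np.cos(q[2]),np.sin(q[2]);M=np.array([[c,sn],[-sn,c]])
        X=cl(S)@M+q[:2];t=(cl(S+.05)-cl(S-.05));t/=np.linalg.norm(t,axis=1)[:,None];t=t@M;n=np.c_[-t[:,1],t[:,0]]
        A=[];b=[];lab=[]
        for sg in(1,-1):
            pts=X[:,None]+sg*(5.0+W[None,:,None])*n[:,None]
            w=p+r.apply(np.c_[pts.reshape(-1,2)/1e3,np.zeros(pts.shape[0]*pts.shape[1])]);w[:,2]=zr
            uv=proj(im,w).astype(np.float32);v=cv2.remap(G,uv[:,:1].copy(),uv[:,1:].copy(),cv2.INTER_LINEAR).reshape(len(S),-1)
            v=cv2.GaussianBlur(v,(1,1),0) ;g=np.gradient(cv2.blur(v,(5,1)),axis=1)
            g[:,abs(W)>rng]=0;j=g.argmax(1);uvm=uv.reshape(len(S),-1,2)
            for i in range(len(S)):
                u0=uvm[i,j[i]]
                if g[i,j[i]]<.7 or not(3<u0[0]<508 and 3<u0[1]<225): continue
                e=sg*W[j[i]] # shift along n
                x=X[i];A.append([n[i,0],n[i,1],n[i]@np.array([-(x[1]-q[1]),x[0]-q[0]]),sg]);b.append(e);lab.append((S[i],sg))
        A=np.array(A);b=np.array(b)
        wt=np.ones(len(b))
        for _ in range(6):
            sol=np.linalg.lstsq(A*wt[:,None],b*wt,rcond=None)[0];rr=b-A@sol;wt=1/np.sqrt(1+(rr/.2)**2)
        q=q+sol[:3]
    if verb:
        print('tip',q[:2].round(2),'ang',np.degrees(q[2]).round(2),'dw',sol[3].round(2),'n',len(b),'rms',np.median(abs(rr)).round(3),'S',lab[0][0],max(l[0] for l in lab))
        lab=np.array(lab)
        for a in range(int(s0)//15*15,int(s1),15):
            m=(lab[:,0]>=a)&(lab[:,0]<a+15)
            if m.sum()>3: print((a,*[np.round(np.median(rr[m&(lab[:,1]==g)]),2) if (m&(lab[:,1]==g)).any() else None for g in(1,-1)]),end=' ')
        print()
    return q
def world(p,r,q):
    w=p+r.apply([q[0]/1e3,q[1]/1e3,0]);u=r.apply([np.cos(q[2]),np.sin(q[2]),0]);print('world tip',w[:2].round(5),'head',np.degrees(np.arctan2(u[1],u[0])).round(2))
if __name__=='__main__':
    for n,p,h,q,a,b in(('w6',[.4703,-.1029,.1328],19.11,[53.7,.15,0],4,85),('w7',[.5194,-.0859,.1328],19.11,[1.46,.29,-.003],20,150),('w8',[.573,-.0674,.1329],19.1,[-55.2,.2,-.002],74,200)):
        im=dict(np.load(f'pics/{n}.npz'));p=np.array(p);r=down(np.radians(h));q=ac(im,p,r,np.array(q),a,b);world(p,r,q)
E
python3 ac.py
```

```text
tip [50.53  0.25] ang -0.11 dw 0.03 n 156 rms 0.074 S 4.0 82.0
(0, np.float64(-0.22), np.float64(0.13)) (15, np.float64(0.07), np.float64(-0.17)) (30, np.float64(-0.03), np.float64(-0.07)) (45, np.float64(-0.03), np.float64(0.02)) (60, np.float64(0.07), np.float64(0.02)) (75, np.float64(-0.29), np.float64(0.02)) 
world tip [ 0.51813 -0.08659] head 19.22
tip [1.41 0.26] ang -0.16 dw -0.03 n 215 rms 0.069 S 35.0 149.0
(30, np.float64(-0.02), np.float64(0.07)) (45, np.float64(-0.07), np.float64(0.07)) (60, np.float64(0.23), np.float64(-0.14)) (75, np.float64(0.03), np.float64(0.06)) (90, np.float64(0.03), np.float64(-0.03)) (105, np.float64(0.03), np.float64(-0.03)) (120, np.float64(0.03), np.float64(0.07)) (135, np.float64(0.04), np.float64(-0.08)) 
world tip [ 0.52082 -0.08568] head 19.27
tip [-55.12   0.17] ang -0.17 dw 0.07 n 155 rms 0.072 S 90.0 199.0
(90, np.float64(-0.07), np.float64(0.07)) (105, np.float64(0.03), np.float64(-0.03)) (120, np.float64(0.03), np.float64(-0.03)) (135, np.float64(0.03), np.float64(-0.03)) (150, np.float64(0.23), np.float64(-0.03)) (165, np.float64(0.03), np.float64(-0.08)) (180, np.float64(-0.07), np.float64(-0.02)) (195, None, np.float64(0.03)) 
world tip [ 0.52097 -0.0856 ] head 19.27
```

Run:
```python
from ac import *
im=dict(np.load('pics/w6.npz'));p=np.array([.4703,-.1029,.1328]);r=down(np.radians(19.11))
for nm,X in(('front bottom',[15.1,0,-.5]),('front top',[15.1,0,-31.5]),('fb+1',[16.1,0,-.5]),('ft+1',[16.1,0,-31.5]),('mouth',[15.1,0,-17.5]),('mouth lo',[15.1,0,-11.5]),('mouth hi',[15.1,0,-23.5]),('fl',[15.1,-12,-17.5]),('fr',[15.1,12,-17.5]),('rib f',[15.1,0,-32]),('ftl',[15.1,-12,-31.5]),('ftr',[15.1,12,-31.5])):
    print(nm,(proj(im,(p+r.apply(np.array(X)/1e3))[None])[0]).round(1))
f=im['frame'].astype(int)
for c in(239,240,256,270,271): print(c,[tuple(f[v,c]) [0] for v in range(216,264)])
print('row252',f[252,225:290,0].tolist());print('row 235',f[235,225:290,0].tolist())
```

```text
front bottom [255.2 220.9]
front top [255.2 246.8]
fb+1 [255.2 219.3]
ft+1 [255.2 245. ]
mouth [255.2 234. ]
mouth lo [255.2 229.1]
mouth hi [255.2 239.2]
fl [232.3 233.9]
fr [278.1 233.9]
rib f [255.2 247.3]
ftl [230.3 246.7]
ftr [280.1 246.7]
239 [np.int64(180), np.int64(180), np.int64(182), np.int64(182), np.int64(180), np.int64(177), np.int64(170), np.int64(165), np.int64(165), np.int64(164), np.int64(164), np.int64(164), np.int64(164), np.int64(165), np.int64(165), np.int64(164), np.int64(164), np.int64(164), np.int64(164), np.int64(164), np.int64(163), np.int64(164), np.int64(164), np.int64(165), np.int64(165), np.int64(164), np.int64(164), np.int64(164), np.int64(164), np.int64(164), np.int64(163), np.int64(176), np.int64(178), np.int64(178), np.int64(177), np.int64(178), np.int64(178), np.int64(178), np.int64(177), np.int64(177), np.int64(177), np.int64(177), np.int64(176), np.int64(177), np.int64(177), np.int64(177), np.int64(178), np.int64(177)]
240 [np.int64(181), np.int64(181), np.int64(182), np.int64(182), np.int64(181), np.int64(178), np.int64(170), np.int64(165), np.in
[... 2707 characters left out ...]
7), np.int64(177), np.int64(177), np.int64(176)]
row252 [152, 150, 126, 66, 69, 76, 144, 178, 176, 177, 177, 178, 176, 179, 178, 178, 177, 177, 177, 177, 176, 177, 176, 178, 177, 178, 176, 177, 155, 150, 151, 149, 151, 150, 174, 178, 178, 177, 178, 177, 178, 178, 175, 177, 177, 177, 178, 177, 177, 177, 177, 177, 176, 177, 175, 158, 64, 67, 66, 108, 146, 150, 152, 151, 150]
row 235 [154, 153, 153, 154, 153, 117, 75, 84, 149, 164, 165, 165, 164, 164, 164, 152, 122, 94, 89, 129, 160, 168, 170, 171, 173, 175, 175, 177, 179, 178, 178, 178, 178, 178, 176, 177, 176, 174, 173, 170, 168, 168, 118, 89, 90, 110, 164, 163, 164, 163, 164, 164, 164, 157, 70, 71, 92, 151, 153, 152, 152, 152, 151, 151, 151]
```

```bash
cat > wp.py <<'E'
from ac import *
import sys,json
# usage: wp.py sguess slist...   refit rod, then rows
B=np.array([1.1,.1]);Z=.1328
def main(sg,sl,n):
    p,r,s=pose();c0,t0,_=bestpose(sg)
    # q: tip pose in tool frame from guess: bore pose in tip frame = (c0,t0)
    c,sn=np.cos(-t0),np.sin(-t0);M=np.array([[c,-sn],[sn,c]]);q=np.r_[B-M@c0,-t0]
    im=arm.get_image('wrist');np.savez('pics/'+n,**{k:im[k] for k in('frame','mtx','T')})
    q=ac(im,p,r,q,sg+17,min(sg+110,204));world(p,r,q)
    m=r.as_matrix();print('t',s['clock'],'F tool',r.inv().apply(s['force']).round(1),'T tool',r.inv().apply(s['ft_torque']).round(3),'z',p[2].round(4),'tilt',m[:2,2].round(4),'w',round(s['width'],3))
    c,sn=np.cos(-q[2]),np.sin(-q[2]);Mi=np.array([[c,-sn],[sn,c]])
    b=Mi@(B-q[:2]) # bore centre in tip frame
    sN=SS[np.linalg.norm(CL-b,axis=1).argmin()] if b[0]>0 else b[0]
    cb,tb,_=bestpose(sN);u=np.array([-np.sin(tb),np.cos(tb)]);print('s now',sN,'lateral err mm',((b-cb)@u).round(2),'head err deg',np.degrees(-q[2]-tb).round(2))
    # rows
    def tcp(s_):
        cc,tt,_=bestpose(s_);return cc-np.array([[np.cos(tt),-np.sin(tt)],[np.sin(tt),np.cos(tt)]])@B,tt
    P=Mi@(-q[:2]);th=-q[2];D=[];A=[]
    for k in sl:
        P1,t1=tcp(k);d=np.array([[np.cos(th),np.sin(th)],[-np.sin(th),np.cos(th)]])@(P1-P)
        D.append([round(d[0]/10,3),round(d[1]/10,3),0]);A.append([0,0,round(t1-th,4)]);P,th=P1,t1
    print('dz total cm',round((p[2]-Z)*100,3));print(json.dumps(dict(claw=[2]*len(D),delta_pos=D,angular=A)))
a=sys.argv;main(float(a[2]),[float(x) for x in a[3:]],a[1])
E
python3 wp.py w9 56.2 57.5 59.5 61.5 63.5 65.5 67.5 69
```

```text
tip [-55.26   0.1 ] ang -0.08 dw 0.07 n 128 rms 0.056 S 90.2 165.2
(90, np.float64(-0.1), np.float64(0.05)) (105, np.float64(0.02), np.float64(-0.04)) (120, np.float64(0.03), np.float64(-0.01)) (135, np.float64(0.04), np.float64(-0.0)) (150, np.float64(0.13), np.float64(-0.03)) 
world tip [ 0.52083 -0.08555] head 19.17
t 14.8 F tool [ 0.3 -0.5  1.6] T tool [ 0.007 -0.143 -0.015] z 0.1329 tilt [-0.      0.0001] w 0.261
s now 56.25 lateral err mm 0.08 head err deg 0.08
dz total cm 0.007
{"claw": [2, 2, 2, 2, 2, 2, 2], "delta_pos": [[0.114, -0.008, 0], [0.2, 0.0, 0], [0.2, -0.0, 0], [0.2, -0.0, 0], [0.2, -0.0, 0], [0.2, -0.001, 0], [0.15, -0.001, 0]], "angular": [[0, 0, -0.0014], [0, 0, 0.0], [0, 0, -0.0001], [0, 0, -0.0019], [0, 0, -0.0045], [0, 0, -0.0071], [0, 0, -0.0071]]}
```

carry_out(
  claw=[2, 2, 2, 2, 2, 2, 2, 2, 2],
  delta_pos=[
    [0.114, -0.008, 0],
    [0.2, 0, 0],
    [0.2, 0, 0],
    [0.2, 0, 0],
    [0.2, 0, 0],
    [0.2, -0.001, 0],
    [0.15, -0.001, 0],
    [0, 0, 0],
    [0, 0, 0],
  ],
  angular=[
    [0, 0, -0.0014],
    [0, 0, 0],
    [0, 0, 0],
    [0, 0, -0.0019],
    [0, 0, -0.0045],
    [0, 0, -0.0071],
    [0, 0, -0.0071],
    [0, 0, 0],
    [0, 0, 0],
  ],
)

```text
clock: 15.75
position: [0.5851, -0.063, 0.1328]
ee_rot: [-3.092, -0.556, 0.0]
force: [0.6, 0.8, -0.6]
width: 0.267
gripper_force: 15.0
```

```bash
python3 wp.py w10 69 70 72 74 76 78 80
```

```text
tip [-68.02  -1.24] ang 1.19 dw 0.15 n 127 rms 0.062 S 89.0 176.0
(105, np.float64(-0.04), np.float64(0.07)) (120, np.float64(-0.04), np.float64(-0.05)) (135, np.float64(0.03), np.float64(-0.07)) (150, np.float64(-0.0), np.float64(-0.06)) (165, np.float64(0.16), np.float64(-0.09)) 
world tip [ 0.5209  -0.08551] head 19.18
t 15.75 F tool [ 0.8 -0.5  0.6] T tool [-0.053 -0.19  -0.018] z 0.1328 tilt [-0. -0.] w 0.267
s now 69.25 lateral err mm -0.01 head err deg 0.08
dz total cm 0.001
{"claw": [2, 2, 2, 2, 2, 2], "delta_pos": [[0.087, 0.0, 0], [0.2, -0.002, 0], [0.2, -0.002, 0], [0.2, -0.003, 0], [0.198, -0.003, 0], [0.198, -0.003, 0]], "angular": [[0, 0, -0.0056], [0, 0, -0.013], [0, 0, -0.0156], [0, 0, -0.0189], [0, 0, -0.0208], [0, 0, -0.0234]]}
```

carry_out(
  claw=[2, 2, 2, 2, 2, 2, 2, 2],
  delta_pos=[
    [0.087, 0, 0],
    [0.2, -0.002, 0],
    [0.2, -0.002, 0],
    [0.2, -0.003, 0],
    [0.198, -0.003, 0],
    [0.198, -0.003, 0],
    [0, 0, 0],
    [0, 0, 0],
  ],
  angular=[
    [0, 0, -0.0056],
    [0, 0, -0.013],
    [0, 0, -0.0156],
    [0, 0, -0.0189],
    [0, 0, -0.0208],
    [0, 0, -0.0234],
    [0, 0, 0],
    [0, 0, 0],
  ],
)

```text
clock: 16.6
position: [0.5951, -0.0588, 0.1328]
ee_rot: [-3.061, -0.705, 0.0]
force: [-0.9, 0.1, -1.6]
width: 0.259
gripper_force: 15.0
```

```bash
python3 wp.py w11 80 81 82.5 84 85.5 87
```

```text
tip [-78.34  -8.1 ] ang 6.62 dw 0.21 n 122 rms 0.054 S 99.0 189.0
(105, np.float64(-0.14), np.float64(0.09)) (120, np.float64(-0.1), np.float64(0.11)) (135, np.float64(0.02), np.float64(-0.05)) (150, np.float64(0.02), np.float64(-0.05)) (165, np.float64(0.12), np.float64(0.05)) (180, np.float64(0.02), np.float64(-0.06)) 
world tip [ 0.52108 -0.08574] head 19.31
t 16.6 F tool [-0.8 -0.5  1.6] T tool [ 0.016 -0.197  0.058] z 0.1328 tilt [-0.      0.0001] w 0.259
s now 80.0 lateral err mm -0.11 head err deg 0.13
dz total cm 0.002
{"claw": [2, 2, 2, 2, 2], "delta_pos": [[0.105, 0.01, 0], [0.148, -0.002, 0], [0.148, -0.002, 0], [0.147, -0.001, 0], [0.147, -0.001, 0]], "angular": [[0, 0, -0.015], [0, 0, -0.0203], [0, 0, -0.0211], [0, 0, -0.0231], [0, 0, -0.0245]]}
```

carry_out(
  claw=[2, 2, 2, 2, 2, 2, 2],
  delta_pos=[
    [0.105, 0.004, 0],
    [0.148, -0.002, 0],
    [0.148, -0.002, 0],
    [0.147, -0.001, 0],
    [0.147, -0.001, 0],
    [0, 0, 0],
    [0, 0, 0],
  ],
  angular=[
    [0, 0, -0.0155],
    [0, 0, -0.0203],
    [0, 0, -0.0211],
    [0, 0, -0.0231],
    [0, 0, -0.0245],
    [0, 0, 0],
    [0, 0, 0],
  ],
)

```text
clock: 17.35
position: [0.6012, -0.0553, 0.1328]
ee_rot: [-3.02, -0.864, -0.0]
force: [-0.0, 0.7, -1.8]
width: 0.26
gripper_force: 15.0
```

```bash
python3 wp.py w12 87 88 89.5 91 92.5 94
```

```text
tip [-83.97 -16.82] ang 12.69 dw 0.19 n 117 rms 0.088 S 107.0 196.0
(120, np.float64(-0.09), np.float64(0.1)) (135, np.float64(0.0), np.float64(-0.01)) (150, np.float64(0.01), np.float64(-0.01)) (165, np.float64(0.12), np.float64(-0.09)) (180, np.float64(0.14), np.float64(-0.07)) 
world tip [ 0.52106 -0.08547] head 19.24
t 17.35 F tool [ 0.3 -0.6  1.8] T tool [ 0.106 -0.145  0.01 ] z 0.1328 tilt [0.0001 0.0002] w 0.26
s now 87.0 lateral err mm -0.01 head err deg -0.11
dz total cm 0.003
{"claw": [2, 2, 2, 2, 2], "delta_pos": [[0.098, 0.001, 0], [0.147, 0.001, 0], [0.147, 0.001, 0], [0.147, 0.001, 0], [0.147, 0.001, 0]], "angular": [[0, 0, -0.0153], [0, 0, -0.0269], [0, 0, -0.0273], [0, 0, -0.0273], [0, 0, -0.0273]]}
```

carry_out(
  claw=[2, 2, 2, 2, 2, 2, 2],
  delta_pos=[
    [0.098, 0.001, 0],
    [0.147, 0.001, 0],
    [0.147, 0.001, 0],
    [0.147, 0.001, 0],
    [0.147, 0.001, 0],
    [0, 0, 0],
    [0, 0, 0],
  ],
  angular=[
    [0, 0, -0.0163],
    [0, 0, -0.0269],
    [0, 0, -0.0273],
    [0, 0, -0.0273],
    [0, 0, -0.0273],
    [0, 0, 0],
    [0, 0, 0],
  ],
)

```text
clock: 18.1
position: [0.607, -0.0513, 0.1328]
ee_rot: [-2.96, -1.051, -0.0]
force: [0.2, 1.0, -1.7]
width: 0.258
gripper_force: 15.0
```

```bash
python3 wp.py w13 94 95 96.5 98 99.5 101
```

```text
tip [-87.69 -28.16] ang 19.89 dw 0.17 n 116 rms 0.064 S 113.0 203.0
(120, np.float64(-0.07), np.float64(0.16)) (135, np.float64(-0.07), np.float64(0.06)) (150, np.float64(0.03), np.float64(-0.04)) (165, np.float64(0.03), np.float64(-0.04)) (180, np.float64(0.13), np.float64(-0.04)) (195, np.float64(0.03), np.float64(0.01)) 
world tip [ 0.52115 -0.08478] head 19.22
t 18.1 F tool [ 0.8 -0.6  1.7] T tool [ 0.297 -0.048  0.006] z 0.1328 tilt [0.0002 0.0003] w 0.258
s now 93.75 lateral err mm 0.37 head err deg -0.35
dz total cm 0.001
{"claw": [2, 2, 2, 2, 2], "delta_pos": [[0.134, -0.036, 0], [0.147, 0.001, 0], [0.147, 0.001, 0], [0.147, 0.001, 0], [0.147, 0.001, 0]], "angular": [[0, 0, -0.0166], [0, 0, -0.0273], [0, 0, -0.0273], [0, 0, -0.0273], [0, 0, -0.0273]]}
```

```bash
python3 wp.py w13b 94 95 96.5 98|head -6
python3 - <<'E'
from h import *
L=[]
for i in range(4):
    arm.get_image('wrist');p,r,s=pose();L.append(np.r_[p*1e3,r.inv().apply(s['force']),r.inv().apply(s['ft_torque']),s['force'],s['ft_torque']])
L=np.array(L);print(L.mean(0).round(3).tolist());print(L.std(0).round(3).tolist())
E
```

```text
tip [-89.02 -26.99] ang 19.94 dw 0.17 n 116 rms 0.061 S 113.0 203.0
(120, np.float64(-0.23), np.float64(-0.05)) (135, np.float64(-0.05), np.float64(0.08)) (150, np.float64(0.03), np.float64(-0.03)) (165, np.float64(0.02), np.float64(-0.04)) (180, np.float64(0.1), np.float64(-0.05)) (195, np.float64(-0.01), np.float64(0.03)) 
world tip [ 0.52084 -0.08652] head 19.15
t 18.15 F tool [ 1.3 -1.7  1.8] T tool [ 0.294  0.017 -0.003] z 0.1328 tilt [0.0002 0.0003] w 0.259
s now 95.0 lateral err mm -0.88 head err deg 0.89
dz total cm 0.002
[606.908, -51.367, 132.814, 0.72, -1.137, 2.104, 0.309, 0.032, -0.014, -0.158, 1.337, -2.104, 0.26, 0.17, 0.014]
[0.009, 0.025, 0.008, 0.279, 0.517, 0.253, 0.026, 0.056, 0.02, 0.503, 0.304, 0.253, 0.044, 0.043, 0.02]
```

```bash
cat > wq.py <<'E'
from ac import *
import sys,json
TIP=np.array([.52094,-.08559]);HD=np.radians(19.24);B=np.array([1.1,.1]);Z=.1328
def run(sl,lat=0.,dth=0.):
    L=[];
    for i in range(3):
        im=arm.get_image('wrist');p,r,s=pose();L.append(np.r_[p,r.as_rotvec()*0,r.inv().apply(s['force']),r.inv().apply(s['ft_torque'])])
    L=np.array(L).mean(0);p=L[:3];m=r.as_matrix();h=np.arctan2(m[1,0],m[0,0])
    # tip frame: x along HD, y right of it (z down)
    def t2(w): d=(w-TIP)*1e3;return np.array([d[0]*np.cos(HD)+d[1]*np.sin(HD),d[0]*np.sin(HD)-d[1]*np.cos(HD)])
    rot=lambda a:np.array([[np.cos(a),-np.sin(a)],[np.sin(a),np.cos(a)]])
    P=t2(p[:2]);th=HD-h;b=P+rot(th)@B
    sN=SS[np.linalg.norm(CL-b,axis=1).argmin()];cb,tb,_=bestpose(sN);u=np.array([-np.sin(tb),np.cos(tb)])
    print('t',s['clock'],'F',L[6:9].round(2),'T',L[9:].round(3),'=> lat N',((L[9]+.01)/-.2).round(2),'ax N',((L[10]+.15)/.2).round(2),'z',p[2].round(4),'tilt',m[:2,2].round(4),'g',round(s['gripper_force'],1),'q',s['joints'].round(2))
    print('s',sN,'lat err',((b-cb)@u).round(3),'head err',np.degrees(th-tb).round(2))
    q=np.r_[-rot(-th)@P,-th]
    D=[];A=[]
    for i,k in enumerate(sl):
        cc,tt,_=bestpose(k) if k<215 else(None,)*3
        tt+=dth; P1=cc+lat*np.array([-np.sin(tt),np.cos(tt)])-rot(tt)@B
        d=rot(-th)@(P1-P);D.append([round(d[0]/10,3),round(d[1]/10,3),0]);A.append([0,0,round(tt-th,4)]);P,th=P1,tt
    print('dz',round((p[2]-Z)*100,3));print(json.dumps(dict(delta_pos=D,angular=A)))
    if sN<110: ac(im,p,r,q,sN+17,204,it=1)
a=sys.argv;run([float(x) for x in a[3:]],float(a[1]),np.radians(float(a[2])))
E
python3 wq.py 0 0 95 96.5 98 99.5 101
```

```text
t 18.55 F [ 1.07 -1.69  1.66] T [ 0.333  0.035 -0.054] => lat N -1.72 ax N 0.93 z 0.1328 tilt [0.0001 0.0002] g 15.0 q [-0.52  0.6   0.8   1.77 -0.51  0.99 -0.41]
s 94.25 lat err -0.067 head err 0.19
dz 0.004
{"delta_pos": [[0.077, 0.008, 0], [0.147, 0.001, 0], [0.147, 0.001, 0], [0.147, 0.001, 0], [0.147, 0.001, 0]], "angular": [[0, 0, -0.0169], [0, 0, -0.0273], [0, 0, -0.0273], [0, 0, -0.0273], [0, 0, -0.0273]]}
tip [-88.15 -27.73] ang 19.92 dw 0.17 n 120 rms 0.074 S 113.25 203.25
(120, np.float64(-0.05), np.float64(0.04)) (135, np.float64(-0.01), np.float64(0.03)) (150, np.float64(-0.02), np.float64(-0.08)) (165, np.float64(0.06), np.float64(-0.0)) (180, np.float64(0.25), np.float64(-0.01)) (195, np.float64(-0.02), np.float64(0.13))
```

carry_out(
  claw=[2, 2, 2, 2, 2],
  delta_pos=[
    [0.077, -0.01, 0],
    [0.147, 0.001, 0],
    [0.147, 0.001, 0],
    [0, 0, 0],
    [0, 0, 0],
  ],
  angular=[
    [0, 0, -0.0169],
    [0, 0, -0.0273],
    [0, 0, -0.0273],
    [0, 0, 0],
    [0, 0, 0],
  ],
)

```text
clock: 19.05
position: [0.6098, -0.049, 0.1329]
ee_rot: [-2.921, -1.156, -0.0]
force: [-1.3, 1.7, -2.7]
width: 0.26
gripper_force: 15.0
```

```bash
python3 wq.py 0 0 99 100.5 102 103.5 105
```

```text
t 19.2 F [ 0.54 -1.84  2.12] T [ 0.373 -0.055  0.01 ] => lat N -1.92 ax N 0.47 z 0.1328 tilt [0.0002 0.0001] g 15.0 q [-0.52  0.6   0.78  1.76 -0.5   0.99 -0.36]
s 98.0 lat err -0.086 head err 0.01
dz 0.004
{"delta_pos": [[0.099, 0.01, 0], [0.147, 0.001, 0], [0.147, 0.001, 0], [0.147, 0.001, 0], [0.147, 0.001, 0]], "angular": [[0, 0, -0.0184], [0, 0, -0.0273], [0, 0, -0.0273], [0, 0, -0.0273], [0, 0, -0.0273]]}
tip [-89.58 -33.96] ang 23.93 dw 0.16 n 122 rms 0.059 S 117.0 203.0
(120, np.float64(-0.05), np.float64(-0.98)) (135, np.float64(-0.06), np.float64(0.06)) (150, np.float64(0.05), np.float64(-0.03)) (165, np.float64(0.05), np.float64(-0.03)) (180, np.float64(0.06), np.float64(-0.03)) (195, np.float64(0.06), np.float64(-0.17))
```

carry_out(
  claw=[2, 2, 2, 2, 2, 2, 2],
  delta_pos=[
    [0.099, -0.01, 0],
    [0.147, 0.001, 0],
    [0.147, 0.001, 0],
    [0.147, 0.001, 0],
    [0.147, 0.001, 0],
    [0, 0, 0],
    [0, 0, 0],
  ],
  angular=[
    [0, 0, -0.0184],
    [0, 0, -0.0273],
    [0, 0, -0.0273],
    [0, 0, -0.0273],
    [0, 0, -0.0273],
    [0, 0, 0],
    [0, 0, 0],
  ],
)

```text
clock: 19.9
position: [0.6145, -0.0439, 0.1329]
ee_rot: [-2.841, -1.34, -0.001]
force: [-1.5, 1.5, -1.9]
width: 0.257
gripper_force: 15.0
```

```bash
python3 wq.py 0 0 106 107.5 109 110.5 112
```

```text
t 20.05 F [ 0.7  -1.91  2.24] T [ 0.385 -0.043  0.013] => lat N -1.97 ax N 0.54 z 0.1329 tilt [0.0003 0.0001] g 15.0 q [-0.5   0.6   0.74  1.75 -0.47  0.98 -0.27]
s 105.0 lat err -0.192 head err -0.01
dz 0.005
{"delta_pos": [[0.088, 0.02, 0], [0.147, 0.001, 0], [0.147, 0.001, 0], [0.147, 0.001, 0], [0.147, 0.001, 0]], "angular": [[0, 0, -0.018], [0, 0, -0.0273], [0, 0, -0.0273], [0, 0, -0.0273], [0, 0, -0.0273]]}
tip [-80.18 -53.11] ang 31.27 dw 0.11 n 113 rms 0.079 S 124.0 201.0
(135, np.float64(-0.04), np.float64(0.08)) (150, np.float64(-0.04), np.float64(-0.02)) (165, np.float64(0.06), np.float64(-0.02)) (180, np.float64(0.06), np.float64(-0.12)) (195, np.float64(0.16), np.float64(-0.02))
```

carry_out(
  claw=[2, 2, 2, 2, 2, 2, 2],
  delta_pos=[
    [0.088, -0.005, 0],
    [0.147, 0.001, 0],
    [0.147, 0.001, 0],
    [0.147, 0.001, 0],
    [0.147, 0.001, 0],
    [0, 0, 0],
    [0, 0, 0],
  ],
  angular=[
    [0, 0, -0.018],
    [0, 0, -0.0273],
    [0, 0, -0.0273],
    [0, 0, -0.0273],
    [0, 0, -0.0273],
    [0, 0, 0],
    [0, 0, 0],
  ],
)

```text
clock: 20.75
position: [0.6186, -0.0384, 0.1329]
ee_rot: [-2.75, -1.518, -0.001]
force: [-0.9, 0.9, -1.8]
width: 0.263
gripper_force: 15.0
```

```bash
python3 wq.py 0 0 113 114.5 116 117.5 119
```

```text
t 20.9 F [ 0.49 -1.38  2.41] T [0.367 0.063 0.005] => lat N -1.89 ax N 1.07 z 0.1329 tilt [0.0004 0.0002] g 15.0 q [-0.49  0.59  0.71  1.74 -0.45  0.98 -0.17]
s 112.0 lat err -0.25 head err -0.01
dz 0.007
{"delta_pos": [[0.089, 0.026, 0], [0.147, 0.001, 0], [0.147, 0.001, 0], [0.147, 0.001, 0], [0.147, 0.001, 0]], "angular": [[0, 0, -0.0181], [0, 0, -0.0273], [0, 0, -0.0273], [0, 0, -0.0273], [0, 0, -0.0273]]}
```

carry_out(
  claw=[2, 2, 2, 2, 2, 2, 2],
  delta_pos=[
    [0.089, -0.007, 0.005],
    [0.147, 0.001, 0],
    [0.147, 0.001, 0],
    [0.147, 0.001, 0],
    [0.147, 0.001, 0],
    [0, 0, 0],
    [0, 0, 0],
  ],
  angular=[
    [0, 0, -0.0181],
    [0, 0, -0.0273],
    [0, 0, -0.0273],
    [0, 0, -0.0273],
    [0, 0, -0.0273],
    [0, 0, 0],
    [0, 0, 0],
  ],
)

```text
clock: 21.6
position: [0.6218, -0.0325, 0.1328]
ee_rot: [-2.648, -1.69, -0.001]
force: [-0.4, 0.6, -2.5]
width: 0.26
gripper_force: 15.0
```

```bash
python3 wq.py 0 0 120 121.5 123 124.5 126
```

```text
t 21.75 F [ 0.11 -1.04  1.93] T [0.408 0.017 0.019] => lat N -2.09 ax N 0.83 z 0.1328 tilt [0.0002 0.0002] g 15.0 q [-0.47  0.59  0.67  1.73 -0.43  0.98 -0.07]
s 119.0 lat err -0.39 head err -0.01
dz -0.0
{"delta_pos": [[0.1, 0.04, 0], [0.147, 0.001, 0], [0.147, 0.001, 0], [0.147, 0.001, 0], [0.147, 0.002, 0]], "angular": [[0, 0, -0.0181], [0, 0, -0.0273], [0, 0, -0.0273], [0, 0, -0.0268], [0, 0, -0.0254]]}
```

carry_out(
  claw=[2, 2, 2],
  delta_pos=[
    [0, 0.02, 0],
    [0, 0, 0],
    [0, 0, 0],
  ],
  angular=[
    [0, 0, 0],
    [0, 0, 0],
    [0, 0, 0],
  ],
)

```text
clock: 22.05
position: [0.6218, -0.0326, 0.1328]
ee_rot: [-2.648, -1.69, -0.0]
force: [-1.8, 2.0, -1.6]
width: 0.264
gripper_force: 15.0
```

```bash
python3 wq.py 0 0 120 121.5 123 124.5 126
```

```text
t 22.2 F [ 1.63 -1.95  1.21] T [0.586 0.162 0.051] => lat N -2.98 ax N 1.56 z 0.1328 tilt [-0.      0.0003] g 15.0 q [-0.47  0.59  0.67  1.73 -0.43  0.98 -0.07]
s 119.0 lat err -0.339 head err -0.02
dz -0.003
{"delta_pos": [[0.103, 0.035, 0], [0.147, 0.001, 0], [0.147, 0.001, 0], [0.147, 0.001, 0], [0.147, 0.002, 0]], "angular": [[0, 0, -0.0178], [0, 0, -0.0273], [0, 0, -0.0273], [0, 0, -0.0268], [0, 0, -0.0254]]}
```

carry_out(
  claw=[2, 2, 2, 2, 2, 2, 2, 2],
  delta_pos=[
    [0, -0.045, 0],
    [0.103, 0, 0],
    [0.147, 0.001, 0],
    [0.147, 0.001, 0],
    [0.147, 0.001, 0],
    [0.147, 0.002, 0],
    [0, 0, 0],
    [0, 0, 0],
  ],
  angular=[
    [0, 0, 0],
    [0, 0, -0.0178],
    [0, 0, -0.0273],
    [0, 0, -0.0273],
    [0, 0, -0.0268],
    [0, 0, -0.0254],
    [0, 0, 0],
    [0, 0, 0],
  ],
)

```text
clock: 23.0
position: [0.6244, -0.0261, 0.1329]
ee_rot: [2.538, 1.852, 0.001]
force: [-0.7, 0.3, -1.1]
width: 0.261
gripper_force: 15.0
```

```bash
python3 wq.py 0 0 127 128.5 130 132 134
```

```text
t 23.15 F [ 0.35 -0.49  1.13] T [0.143 0.001 0.005] => lat N -0.76 ax N 0.76 z 0.1329 tilt [0.0005 0.0001] g 15.0 q [-0.46  0.58  0.64  1.72 -0.41  0.97  0.02]
s 126.0 lat err -0.513 head err 0.02
dz 0.008
{"delta_pos": [[0.09, 0.053, 0], [0.148, 0.003, 0], [0.148, 0.004, 0], [0.197, 0.004, 0], [0.198, 0.004, 0]], "angular": [[0, 0, -0.0164], [0, 0, -0.023], [0, 0, -0.021], [0, 0, -0.0265], [0, 0, -0.0239]]}
```

carry_out(
  claw=[2, 2, 2, 2, 2, 2, 2],
  delta_pos=[
    [0.09, -0.006, 0.006],
    [0.148, 0.003, 0],
    [0.148, 0.004, 0],
    [0.197, 0.004, 0],
    [0.198, 0.004, 0],
    [0, 0, 0],
    [0, 0, 0],
  ],
  angular=[
    [0, 0, -0.018],
    [0, 0, -0.025],
    [0, 0, -0.0225],
    [0, 0, -0.0265],
    [0, 0, -0.0239],
    [0, 0, 0],
    [0, 0, 0],
  ],
)

```text
clock: 23.85
position: [0.6262, -0.0187, 0.1328]
ee_rot: [2.426, 1.995, 0.0]
force: [0.4, -0.3, -1.5]
width: 0.263
gripper_force: 15.0
```

```bash
python3 wq.py -0.55 -0.15 136 138 140 142 144 146
```

```text
t 24.0 F [-0.14  0.08  1.17] T [ 0.045 -0.11  -0.008] => lat N -0.28 ax N 0.2 z 0.1327 tilt [ 0.0001 -0.    ] g 15.0 q [-0.45  0.58  0.6   1.71 -0.38  0.97  0.1 ]
s 133.75 lat err -0.813 head err -0.44
dz -0.007
{"delta_pos": [[0.218, 0.031, 0], [0.198, 0.004, 0], [0.199, 0.003, 0], [0.199, 0.003, 0], [0.199, 0.002, 0], [0.199, 0.002, 0]], "angular": [[0, 0, -0.0192], [0, 0, -0.0194], [0, 0, -0.0161], [0, 0, -0.0135], [0, 0, -0.0109], [0, 0, -0.0083]]}
```

carry_out(
  claw=[2, 2, 2, 2, 2, 2, 2, 2],
  delta_pos=[
    [0.218, 0.015, 0],
    [0.198, 0.004, 0],
    [0.199, 0.003, 0],
    [0.199, 0.003, 0],
    [0.199, 0.002, 0],
    [0.199, 0.002, 0],
    [0, 0, 0],
    [0, 0, 0],
  ],
  angular=[
    [0, 0, -0.0192],
    [0, 0, -0.0194],
    [0, 0, -0.0161],
    [0, 0, -0.0135],
    [0, 0, -0.0109],
    [0, 0, -0.0083],
    [0, 0, 0],
    [0, 0, 0],
  ],
)

```text
clock: 24.8
position: [0.6282, -0.0068, 0.1327]
ee_rot: [2.337, 2.1, -0.0]
force: [-0.6, 0.5, -1.9]
width: 0.262
gripper_force: 15.0
```

```bash
python3 wq.py -0.55 0 148 151 154 158 162
python3 - <<'E'
from h import *
im=arm.get_image('wrist');save('w20.png',cv2.resize(im['frame'],(768,576)))
E
```

```text
t 24.95 F [-0.27 -0.37  1.34] T [ 0.057 -0.093 -0.022] => lat N -0.34 ax N 0.29 z 0.1327 tilt [ 0. -0.] g 15.0 q [-0.46  0.58  0.58  1.71 -0.37  0.97  0.15]
s 146.0 lat err -0.719 head err -0.16
dz -0.007
{"delta_pos": [[0.203, 0.018, 0], [0.3, -0.0, 0], [0.3, 0.0, 0], [0.4, -0.0, 0], [0.4, -0.0, 0]], "angular": [[0, 0, -0.0029], [0, 0, -0.0037], [0, 0, -0.0], [0, 0, 0.0], [0, 0, 0.0]]}
```

View pics/w20.png

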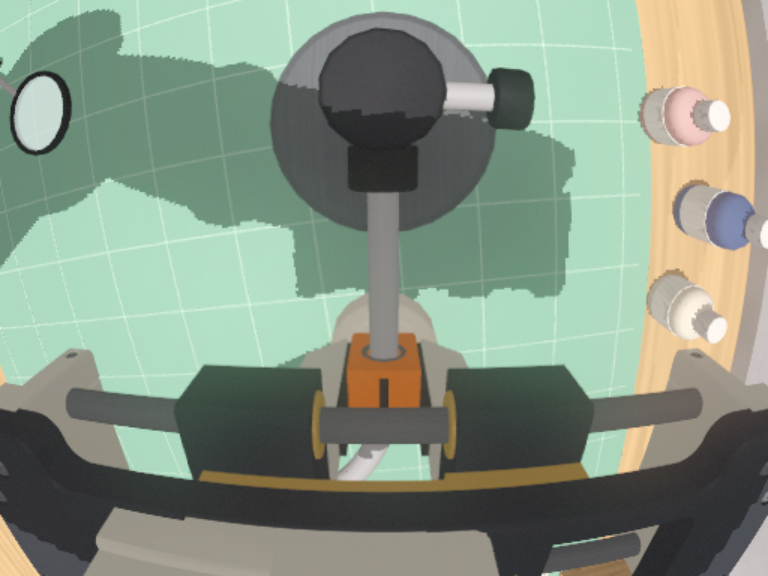

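The view shows the block past the bend, on the straight inner leg. The rod runs from the mouth at (384,352) to the stop face at (383,190). I'll fit the straight leg before sliding on.

```bash
cat > leg.py <<'E'
from ac import *
im=arm.get_image('wrist');p,r,s=pose();f=cv2.GaussianBlur(im['frame'],(3,3),0).astype(float)
G=f[...,1]-f[...,0];P=[]
for v in range(159,218,2):
    row=G[v];th=(np.median(row[252:260])+np.median(np.r_[row[225:235],row[280:290]]))/2
    m=np.where(row[236:280]<th)[0]+236
    if len(m)<8: continue
    a,b=m[0],m[-1];ea=a-(th-row[a])/(row[a-1]-row[a]+1e-9);eb=b+(th-row[b])/(row[b+1]-row[b]+1e-9)
    q=[r.inv().apply(atz(ray(im,((u+.5)/512,(v+.5)/384),True),.15)-p)*1e3 for u in(ea,eb)];P.append(np.r_[(q[0]+q[1])[:2]/2,np.linalg.norm(q[1]-q[0])])
P=np.array(P);ok=abs(P[:,2]-np.median(P[:,2]))<.7;k=np.polyfit(P[ok,0],P[ok,1],1)
print('n',ok.sum(),'y',k.round(4),'deg',np.degrees(k[0]).round(2),'w',np.median(P[:,2]).round(2),'at x=1,15,60:',np.polyval(k,[1,15,60]).round(2))
for q in arm.place_of('stop_face',im)[:2]: print('stop',q['conf'],np.round(np.array(q['centre'])*[512,384],1),(r.inv().apply(atz(ray(im,q['centre'],True),.15)-p)*1e3).round(1))
col=f[100:170,256].mean(1).round(0);print(col.tolist())
# rubber front face visible edge bottom: radius 11 top/bottom; report x for rows
for v in range(112,136,4): print(v,(r.inv().apply(atz(ray(im,(256.5/512,(v+.5)/384),True),.15)-p)*1e3)[0].round(1),end=' ')
E
python3 leg.py
```

```text
n 18 y [-0.0066  1.2697] deg -0.38 w 10.13 at x=1,15,60: [1.26 1.17 0.87]
stop 0.84 [251.1 126. ] [ 70.6  -1.2 -17.3]
[38.0, 41.0, 42.0, 42.0, 41.0, 41.0, 41.0, 42.0, 43.0, 44.0, 43.0, 43.0, 43.0, 42.0, 43.0, 43.0, 44.0, 44.0, 44.0, 44.0, 45.0, 44.0, 44.0, 45.0, 45.0, 46.0, 48.0, 63.0, 97.0, 127.0, 135.0, 135.0, 135.0, 135.0, 135.0, 135.0, 135.0, 135.0, 135.0, 135.0, 135.0, 135.0, 135.0, 135.0, 135.0, 135.0, 135.0, 136.0, 135.0, 135.0, 135.0, 135.0, 136.0, 136.0, 135.0, 135.0, 136.0, 136.0, 136.0, 136.0, 136.0, 136.0, 136.0, 136.0, 136.0, 137.0, 137.0, 136.0, 136.0, 137.0]
112 77.0 116 75.1 120 73.2 124 71.3 128 69.4 132 67.5
```

```bash
cat >> leg.py <<'E'
print()
for v in(165,185,205,215,235,252):
    row=f[v].astype(int);print(v,'G',G[v,236:280].round(0).astype(int).tolist() if v<220 else row[225:290,0].tolist())
for X in([1,0,-17.5],[15.1,0,-17.5],[15.1,0,-31.5],[40,0,-17.5],[60,0,-17.5],[60,1,-17.5]): print(X,proj(im,(p+r.apply(np.array(X)/1e3))[None])[0].round(1))
print(np.round(r.inv().apply(im['T'][:3,3]-p),4), p, r.as_rotvec())
E
python3 leg.py
```

```text
n 18 y [-0.0069  1.2708] deg -0.4 w 10.15 at x=1,15,60: [1.26 1.17 0.85]
stop 0.89 [255.  126.3] [ 70.5   0.6 -17.3]
[40.0, 42.0, 42.0, 42.0, 41.0, 41.0, 42.0, 42.0, 42.0, 43.0, 43.0, 42.0, 42.0, 42.0, 42.0, 42.0, 43.0, 43.0, 44.0, 44.0, 44.0, 44.0, 44.0, 45.0, 45.0, 44.0, 46.0, 58.0, 90.0, 123.0, 135.0, 135.0, 135.0, 136.0, 136.0, 135.0, 135.0, 135.0, 135.0, 135.0, 135.0, 135.0, 135.0, 135.0, 135.0, 135.0, 136.0, 136.0, 135.0, 135.0, 134.0, 135.0, 135.0, 136.0, 136.0, 136.0, 136.0, 136.0, 136.0, 136.0, 136.0, 136.0, 136.0, 136.0, 136.0, 136.0, 136.0, 136.0, 137.0, 137.0]
112 77.0 116 75.2 120 73.3 124 71.4 128 69.5 132 67.5 
165 G [34, 34, 34, 33, 33, 33, 33, 33, 28, 15, 3, -1, -1, -1, -1, -1, -1, 0, -1, -2, -2, -2, -2, -1, -1, -1, -1, -2, 0, 9, 22, 31, 33, 34, 34, 34, 33, 33, 33, 34, 34, 34, 35, 34]
185 G [34, 33, 33, 33, 33, 33, 34, 33, 30, 18, 5, 0, 0, 0, -1, 1, 1, 0, -1, -1, 0, 0, -1, -1, -1, -2, -1, 0, 1, 10, 23, 29, 29, 31, 32, 33, 33, 33, 33, 32, 33, 32, 33, 33]
205 G [-4, -5, -5, -4, -5, -5, -6, -6, -6, -4, 0, 1, 1, -1, 0, 0, -1, -1, -1, -1, -1, -2, -1, -1, -1, -1, 0, 0, -1,
[... 480 characters left out ...]
66, 165, 166, 166, 166, 164, 138, 93, 77, 103, 139, 154, 154, 154, 154, 154, 154, 154]
252 G [152, 144, 117, 82, 70, 93, 138, 172, 179, 179, 179, 179, 179, 179, 179, 179, 179, 179, 180, 180, 180, 179, 180, 180, 180, 180, 175, 159, 136, 123, 122, 122, 122, 136, 164, 179, 179, 179, 180, 180, 180, 180, 180, 179, 180, 180, 180, 179, 179, 179, 179, 179, 179, 177, 165, 128, 84, 67, 77, 108, 139, 152, 154, 153, 153]
[1, 0, -17.5] [253.5 256.3]
[15.1, 0, -17.5] [253.4 233.2]
[15.1, 0, -31.5] [253.3 246. ]
[40, 0, -17.5] [253.3 187.8]
[60, 0, -17.5] [253.3 147.8]
[60, 1, -17.5] [255.4 147.8]
[ 0.0841  0.0009 -0.1575] [ 0.62823645 -0.0069131   0.13273396] [2.33716320e+00 2.09932570e+00 2.37224026e-05]
```

The block and the rod agree within about 0.2 mm, so the apparent drift was camera calibration. The gap to the stop is about 55 mm, so I slide 50 mm first.

carry_out(
  claw=[2, 2, 2, 2, 2, 2, 2, 2, 2, 2, 2, 2, 2],
  delta_pos=[
    [0.2, 0, 0],
    [0.4, 0, 0],
    [0.5, 0, 0],
    [0.5, 0, 0],
    [0.5, 0, 0],
    [0.5, 0, 0],
    [0.5, 0, 0],
    [0.5, 0, 0],
    [0.5, 0, 0],
    [0.5, 0, 0],
    [0.4, 0, 0],
    [0, 0, 0],
    [0, 0, 0],
  ],
  angular=[
    [0, 0, -0.003],
    [0, 0, 0],
    [0, 0, 0],
    [0, 0, 0],
    [0, 0, 0],
    [0, 0, 0],
    [0, 0, 0],
    [0, 0, 0],
    [0, 0, 0],
    [0, 0, 0],
    [0, 0, 0],
    [0, 0, 0],
    [0, 0, 0],
  ],
)

```text
clock: 26.5
position: [0.6334, 0.0429, 0.1328]
ee_rot: [2.334, 2.103, -0.0]
force: [0.0, 0.2, -1.0]
width: 0.259
gripper_force: 15.0
```

```bash
python3 wq.py 0 0 197 |head -2
python3 - <<'E'
from h import *
im=arm.get_image('wrist');np.savez('pics/w21',**{k:im[k] for k in('frame','mtx','T')});save('w21.png',cv2.resize(im['frame'][170:280,186:326],None,fx=5,fy=5))
E
```

```text
t 26.65 F [-0.41  0.12  1.22] T [ 0.032 -0.1    0.015] => lat N -0.21 ax N 0.25 z 0.1328 tilt [ 0.     -0.0002] g 15.0 q [-0.53  0.58  0.58  1.69 -0.37  0.98  0.08]
s 195.75 lat err -0.565 head err 0.22
```

View pics/w21.png

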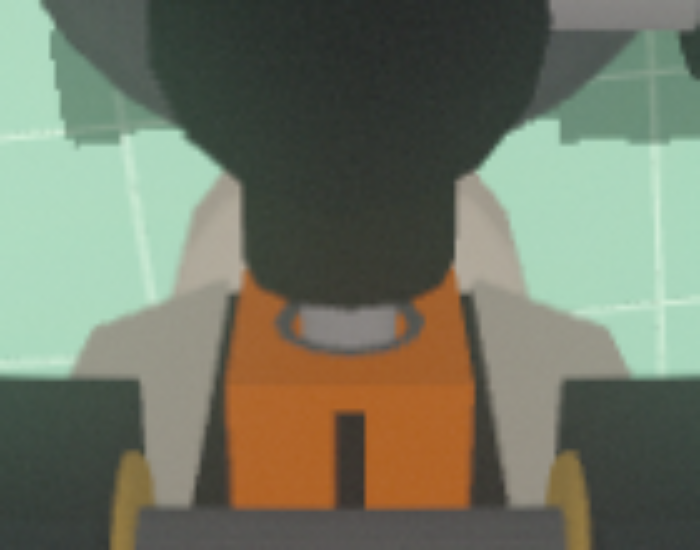

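The rod is centred in the mouth, with about 5 mm left between the block and the black stop. I'll creep in from here.

carry_out(
  claw=[2, 2, 2, 2, 2, 2, 2, 2],
  delta_pos=[
    [0.1, 0, 0],
    [0.1, 0, 0],
    [0.1, 0, 0],
    [0.1, 0, 0],
    [0.05, 0, 0],
    [0, 0, 0],
    [0, 0, 0],
    [0, 0, 0],
  ],
  angular=[
    [0, 0, 0],
    [0, 0, 0],
    [0, 0, 0],
    [0, 0, 0],
    [0, 0, 0],
    [0, 0, 0],
    [0, 0, 0],
    [0, 0, 0],
  ],
)

```text
clock: 27.5
position: [0.6339, 0.0473, 0.1327]
ee_rot: [-2.334, -2.103, 0.0]
force: [0.4, 0.3, -1.5]
width: 0.26
gripper_force: 15.0
```

```bash
python3 wq.py 0 0 197 |head -2
```

```text
t 27.65 F [ 0.12 -0.23  1.05] T [ 0.043 -0.121 -0.039] => lat N -0.27 ax N 0.15 z 0.1327 tilt [-0.  0.] g 15.0 q [-0.53  0.59  0.58  1.69 -0.37  0.98  0.07]
s 200.5 lat err -0.568 head err 0.2
```

carry_out(
  claw=[2, 2, 2, 2, 2],
  delta_pos=[
    [0.05, 0, 0],
    [0.05, 0, 0],
    [0, 0, 0],
    [0, 0, 0],
    [0, 0, 0],
  ],
  angular=[
    [0, 0, 0],
    [0, 0, 0],
    [0, 0, 0],
    [0, 0, 0],
    [0, 0, 0],
  ],
)

```text
clock: 28.15
position: [0.634, 0.0483, 0.1327]
ee_rot: [2.334, 2.103, 0.0]
force: [-1.1, 0.2, -1.3]
width: 0.257
gripper_force: 15.0
```

```bash
python3 wq.py 0 0 197 |head -2
```

```text
t 28.3 F [-0.34  0.64  0.9 ] T [ 0.03  -0.081 -0.012] => lat N -0.2 ax N 0.34 z 0.1327 tilt [0. 0.] g 15.0 q [-0.54  0.59  0.58  1.69 -0.37  0.98  0.07]
s 201.5 lat err -0.57 head err 0.19
```

carry_out(
  claw=[2, 2, 2, 2, 2],
  delta_pos=[
    [0.05, 0, 0],
    [0.05, 0, 0],
    [0, 0, 0],
    [0, 0, 0],
    [0, 0, 0],
  ],
  angular=[
    [0, 0, 0],
    [0, 0, 0],
    [0, 0, 0],
    [0, 0, 0],
    [0, 0, 0],
  ],
)

```text
clock: 28.8
position: [0.6341, 0.0493, 0.1327]
ee_rot: [2.334, 2.103, -0.0]
force: [-0.4, -1.0, -1.7]
width: 0.258
gripper_force: 15.0
```

```bash
python3 wq.py 0 0 197 |head -2
```

```text
t 28.95 F [-1.59  0.01  0.9 ] T [ 0.062 -0.315  0.036] => lat N -0.36 ax N -0.82 z 0.1327 tilt [ 0.0001 -0.0001] g 15.0 q [-0.54  0.59  0.58  1.69 -0.37  0.98  0.07]
s 202.5 lat err -0.544 head err 0.2
```

carry_out(
  claw=[2, 2, 2, 2],
  delta_pos=[
    [0.05, 0, 0],
    [0, 0, 0],
    [0, 0, 0],
    [0, 0, 0],
  ],
  angular=[
    [0, 0, 0],
    [0, 0, 0],
    [0, 0, 0],
    [0, 0, 0],
  ],
)

```text
clock: 29.35
position: [0.6342, 0.0497, 0.1327]
ee_rot: [2.334, 2.103, -0.0]
force: [-0.2, -1.2, -1.3]
width: 0.264
gripper_force: 15.0
```

```bash
python3 wq.py 0 0 197 |head -2
```

```text
t 29.5 F [-2.48 -0.3   0.74] T [ 0.058 -0.487 -0.027] => lat N -0.34 ax N -1.69 z 0.1327 tilt [ 0.0001 -0.0001] g 15.0 q [-0.54  0.59  0.58  1.69 -0.37  0.98  0.07]
s 203.0 lat err -0.539 head err 0.2
```

Contact with the stop is about 2 N, with roughly 1 mm of give. Now I lower the block onto the rod before releasing.

carry_out(
  claw=[2, 2, 2, 2, 2],
  delta_pos=[
    [-0.02, 0, 0.04],
    [0, 0, 0.04],
    [0, 0, 0],
    [0, 0, 0],
    [0, 0, 0],
  ],
  angular=[
    [0, 0, 0],
    [0, 0, 0],
    [0, 0, 0],
    [0, 0, 0],
    [0, 0, 0],
  ],
)

```text
clock: 30.0
position: [0.6342, 0.0497, 0.1319]
ee_rot: [2.334, 2.103, 0.0]
force: [-0.3, -1.8, -0.7]
width: 0.258
gripper_force: 15.0
```

```bash
python3 wq.py 0 0 197 |head -2
```

```text
t 30.15 F [-1.51  0.03  1.57] T [-0.068 -0.486 -0.007] => lat N 0.29 ax N -1.68 z 0.1319 tilt [0.0002 0.    ] g 15.0 q [-0.54  0.59  0.58  1.69 -0.37  0.98  0.07]
s 203.0 lat err -0.49 head err 0.19
```

carry_out(
  claw=[2, 2, 2, 2, 2],
  delta_pos=[
    [0, 0, 0.02],
    [0, 0, 0.02],
    [0, 0, 0],
    [0, 0, 0],
    [0, 0, 0],
  ],
  angular=[
    [0, 0, 0],
    [0, 0, 0],
    [0, 0, 0],
    [0, 0, 0],
    [0, 0, 0],
  ],
)

```text
clock: 30.65
position: [0.6342, 0.0497, 0.1315]
ee_rot: [2.334, 2.103, 0.0]
force: [-0.0, -2.1, 0.0]
width: 0.257
gripper_force: 15.0
```

```bash
python3 wq.py 0 0 197 |head -2
```

```text
t 30.8 F [-1.62  0.1  -0.21] T [ 0.032 -0.467 -0.011] => lat N -0.21 ax N -1.59 z 0.1316 tilt [0. 0.] g 15.0 q [-0.54  0.59  0.58  1.69 -0.37  0.98  0.07]
s 203.0 lat err -0.556 head err 0.19
```

carry_out(
  claw=[2.8, 3.2, 4, 5, 5, 5, 5, 5],
  delta_pos=[
    [0, 0, 0],
    [0, 0, 0],
    [0, 0, 0],
    [0, 0, 0],
    [0, 0, 0],
    [0, 0, 0],
    [0, 0, 0],
    [0, 0, 0],
  ],
  angular=[
    [0, 0, 0],
    [0, 0, 0],
    [0, 0, 0],
    [0, 0, 0],
    [0, 0, 0],
    [0, 0, 0],
    [0, 0, 0],
    [0, 0, 0],
  ],
  force=5,
)

```text
clock: 31.6
position: [0.6341, 0.0497, 0.1315]
ee_rot: [-2.334, -2.103, -0.0]
force: [0.4, -0.1, -0.1]
width: 0.548
gripper_force: 0.0
```

```bash
python3 st.py
python3 - <<'E'
from h import *
im=arm.get_image('wrist');save('w22.png',cv2.resize(im['frame'][170:280,186:326],None,fx=5,fy=5))
E
```

```text
t 31.6 p [0.6341 0.0497 0.1315] head 84.05 z [-0.  0. -1.] F [ 0.39 -0.1  -0.15] Ftool [-0.05  0.39  0.15] T [-0.087  0.09   0.025] w 0.5483805374536339 g 0.0 [-0.54  0.59  0.58  1.69 -0.37  0.98  0.07]
```

View pics/w22.png

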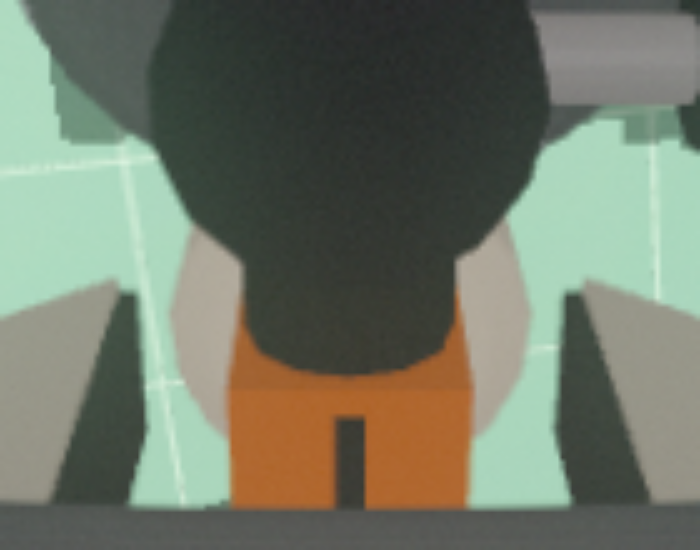

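The block sits against the stop at crop (350,370), upright, with both fingers clear at (140,400) and (560,400). I retreat straight up.

carry_out(
  claw=[5, 5, 5, 5, 5, 5, 5, 5],
  delta_pos=[
    [0, 0, -0.5],
    [0, 0, -1.5],
    [0, 0, -2],
    [0, 0, -3],
    [0, 0, -3],
    [0, 0, -2],
    [0, 0, 0],
    [0, 0, 0],
  ],
  angular=[
    [0, 0, 0],
    [0, 0, 0],
    [0, 0, 0],
    [0, 0, 0],
    [0, 0, 0],
    [0, 0, 0],
    [0, 0, 0],
    [0, 0, 0],
  ],
)

```text
clock: 32.45
position: [0.6343, 0.0497, 0.2525]
ee_rot: [2.333, 2.103, 0.002]
force: [-0.5, -0.2, -0.3]
width: 0.546
gripper_force: 0.0
```

```bash
python3 st.py
python3 - <<'E'
from h import *
a=arm.get_image('wrist')['frame'];b=arm.get_image('scene')['frame']
A=cv2.resize(a[130:290,156:356],None,fx=2,fy=2);B=cv2.resize(b[140:280,180:320],(320,320));save('fin.png',np.hstack([A,B]))
E
```

```text
t 32.45 p [0.6343 0.0497 0.2525] head 84.05 z [ 1.4e-03  5.0e-04 -1.0e+00] F [-0.55 -0.21 -0.32] Ftool [-0.26 -0.52  0.32] T [-0.116  0.046 -0.053] w 0.545733629181184 g 0.0 [-0.58  0.48  0.64  1.54 -0.3   1.21  0.01]
```

View pics/fin.png

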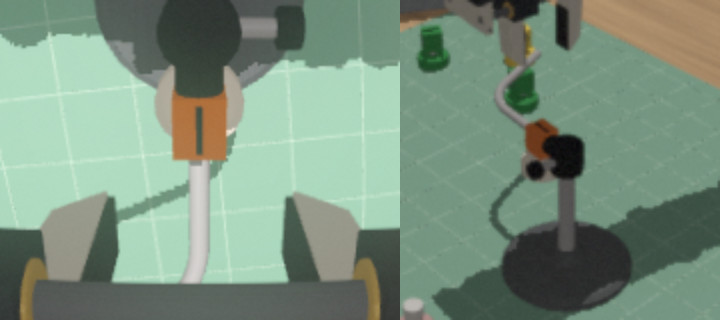

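The lamp head hangs lens down, its block against the stop: wrist crop (200,95), scene crop (541,140). The gripper is clear, so I hand in.

```bash
python3 -c "
from cell import arm
print(arm.sign_off())"
```

```text
the job is handed in; nothing more can be done
None
```

The lamp head is on the stand's arm, pushed up against the rubber stop and hanging lens down. The gripper is clear, and the job is handed in at about 32 s. The highest contact force I measured was about 3 N, in the bend.

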